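# Prop the dust flap and set out a clean specimen pot mouth-up

## Task

Put the steel block weight down on the dispenser's pedal and leave it there, so that it holds the spring-loaded clear flap open. Then take the square steel pot, which is stored mouth-down behind the flap, out of the dispenser, turn it over and stand it mouth-up in the middle of the black stage plate, laying it on its side and gripping it anew on the way as needed. Do not let the pot fall, leave the weight on the pedal with the flap open, and leave the other things on the desk where they are.

Things in the scene. Friction and masses are not known exactly. Their poses are not given: they have to be found in the camera images.
- dispenser: White fixed dispenser, left or right on the desk. Origin: centre of its tray's underside; x to its back, y to its left (pedal side), z up. Tray 124 (x) by 176 (y) mm; floor top 6 mm above the desk; front lip (x -60 mm) 28 high, side walls (y +-86 mm) 55 high, back wall (x +61 mm) 100 high. A clear hooded flap closes top and front; a steel pedal stands at its left.
- flap (a joint): Angle of the clear hooded flap: 0 shut, 1.9 rad fully open. Hinge along the dispenser's y at x +61, z 103 mm. Roof 124 by 172 mm, 72 mm front apron, 44 mm side cheeks; swings up and over to the back; sprung shut. The pedal drives it: 54 rad per metre of travel. Fully open, the apron's edge is about 240 mm above the desk, 30 mm in front of the hinge: the tray is free from above and in front.
- pedal_top (a point): Centre of the top of the steel pedal plate (80 mm along the dispenser's x, 110 along its y), at x -20, y +165 mm in the dispenser's frame, same axes. Top 55 mm above the desk when up, 20 mm when fully down (35 mm travel, straight down). Takes at most 5 N to push fully down: the weight's own load presses it down and keeps it there.
- weight: Dark steel block weight, loose, about 0.8 kg, 80 mm long (x) by 40 mm wide (y) by 32 mm high (z). Origin: centre of its underside. It lies flat on the desk at the near left or near right.
- pot: Square stainless-steel pot open at one end, 0.12 kg: 52 by 52 mm outside (x, y across its flat sides), 70 mm long (z), walls 3.5 mm. Origin: centre of its MOUTH; z points from mouth to closed bottom: up while it stands mouth-down (as stored, mouth on the tray floor), down when mouth-up. Near the tray's middle, turned up to 17 degrees to the tray.
- stage: Fixed black square stage plate with a ring line on it, 150 by 150 mm, 15 mm high, nothing on it. Origin: centre of its underside. It stands on the other side of the desk from the dispenser.
- mouse: Bystander: black computer mouse, 100 by 58 by 30 mm, origin at the centre of its underside.
- puck: Bystander: black specimen mount, a disc 38 mm across, 22 mm high, origin at the centre of its underside.
- jar: Bystander: jar with a white cap, 56 mm across, 85 mm high, origin at the centre of its underside.
- mug: Bystander: white mug, 80 mm across, 92 mm high, handle at its +y, origin at the centre of its underside.
- tray: Bystander: grey divided tray, 110 by 150 by 45 mm, origin at the centre of its underside.
- dish: Bystander: white bowl, 110 mm across, 40 mm high, origin at the centre of its underside.
- notebook: Bystander: blue notebook, 110 by 160 by 16 mm, origin at the centre of its underside.
There are look-alikes about, which are no part of the job. Of the things like the stage, leave any that is green; of the rest the smaller one is meant.

How it is judged:
By the outcome, as a careful person would: the job done as asked, in the order asked, and still so for the second after the job is handed in, with the robot touching nothing.
It also fails if it takes over 64 s, if anything falls off the work surface, if the arm or the gripper's body presses on something with over 40 N, if the wrist force passes 120 N, or if a joint passes its speed limit or range.

## Robot

A 7-joint arm with a two-finger parallel gripper is mounted at the origin on the work surface. World frame = base frame: x ahead of the robot, y to its left, z up, the work surface at z = 0. Lengths are in m, angles in rad, forces in N, time in s.
With the tool pointing down it reaches from about 0.425 to 1.025 m from the base axis. Payload 9.4 kg.
Tool frame: the origin (TCP) lies at the very end of the fingers, on their centre line; the grasp point (between the pads) lies 19 mm behind it; z points along the fingers, y is the line along which they close (so a half turn about z gives the same grasp; the last joint's range is limited). The gripper opens to 93 mm and grips with 3 to 60 N. Pads are 15 mm wide; open, the fingers measure 128 mm over their backs; the gripper's body (75 mm by 188 mm) begins 65 mm behind the grasp point.
Start: joints at [1.234, 0.599, -0.003, 1.599, 0.002, 0.943, -0.08], TCP at [0.186, -0.701, 0.219] pointing down, gripper open.
Joint ranges: [-2.57, 2.57], [-0.35, 1.97], [-1.29, 1.29], [0.11, 2.56], [-1.05, 4.19], [0.11, 1.86], [-2.63, 2.63]. Speed limits (rad/s): [2.22, 2.22, 3.01, 3.01, 3.14, 3.14, 3.14].

## Interface

Orientations are given as a 3x3 rotation matrix whose columns are the frame's x, y, z axes.
In Python, from cell import manip gives the robot as it stands.
- The arm moves only by the tool drive_tool, never from a script. Its arguments are lists of equal length, an entry for each row: "linear": the shift along the tool's x, y, z in m, a list of three; "spin": the turn about the tool's z in rad; "grip": the opening, from 0 (shut) to 1 (fully open). In form: {"linear": [[x, y, z], ...], "spin": [spin, ...], "grip": [grip, ...]}. A call has 1 to 8 rows; each row shifts and turns the commanded pose from where the row before left it, along the tool's axes as they then stand; what a row does not reach is not made up. A row lasts 1/12 s, in which the tool goes at most 41.7 mm and 7.16 degrees, less where a joint would pass 70% of its speed; a pose out of reach is approached as far as the arm can. A call is refused whole if a number of a shift passes 0.0417 or a number of a turn 0.125, either way. A call with a gripper value outside its range is refused whole. The fingers move at their own pace and stop on an object; "grip_force" is the grip in N (left out, the last holds). Time passes only in rows, so rows that do not move let the fingers close. It gives the time, the measured TCP pose, the force, the opening and the grip force at its end, in the units of the state.
- manip.sense(): the state, without advancing time (a new reading comes with each control period).
- manip.read_camera(name): name is "side" or "top"; returns (picture, depth): 384x512x3 uint8, red, green, blue; 384x512 float32, m along the optical axis (not along the pixel's ray), 0 where there is no reading.
- manip.camera_info(name): a dict with "K" (3x3 intrinsics, pixels), "D" ([k1, k2, p1, p2, k3] as OpenCV has them; the pictures are not rectified), "pose" (4x4, takes a point from camera to world coordinates). Camera axes: x right, y down, z forward; pixel columns grow to the right and rows downward; lengths in m; the calibration is good to about 2 mm. A picture is of the moment at which its call begins. camera_info takes no time and is no camera call.
- manip.job_done(): hands the job in; it is judged then, once.
Trained networks look in the newest picture that a camera, given by its name, has taken for a name from the list of things; names that differ only in an ending like _2 or _b are one class to them, and where a whole thing is asked for, a point or a joint stands for the part that bears it (a point fixed in the world has none). Each returns a list of dicts, best first, with "confidence" (0 to 1); they miss things now and then, are a little off and sometimes report something else, mostly with a low value. They report only what shows in the picture. A call takes as long as a camera call. They do not tell look-alikes from the thing itself.
- manip.boxes_of(label, camera): "point" ([x, y, z] in m, in world coordinates, good to about 4 mm: the middle of the surface that is visible of it).
- manip.silhouettes(label, camera): "mask" (384x512 bool, what is visible of it).
- manip.spot_point(label, camera): "point" ([x, y, z] in m, in world coordinates, good to about 4 mm: a listed point, or the origin of a listed thing).
The state is a dict: "time_s": time; "joint_positions": joint angles; "joint_vel": joint speeds; "joint_efforts": joint torques, N m; "eef_pos": TCP position; "tool_rot": TCP orientation; "contact_force": force on the tool from outside, world axes, zero at the start; "ft_torque": the same for the moment, N m; "gripper_width": opening from 0.0 (shut) to 1.0 (fully open); "finger_force": force on a finger pad.
Only numpy, scipy, OpenCV 4.12 (cv2) and the standard library are available. Lean on these libraries where they do the work, as an engineer would, in place of code of your own. Each camera call takes 0.05 s, during which the arm holds its last target. There are 200 camera calls.

## Working session

There is one attempt and no reset: what is moved stays moved. The work goes in short steps, Python scripts to look and compute and a tool call to move; the robot and the scene stay as the last step left them, time stands still between calls to the robot, and variables do not carry over. Pictures are saved under pics/ and viewed, at most 10 in all, crops included, and the job is handed in when it is done.

Besides the shell and the picture viewer there is one more tool, called after "Call:" as name(argument=value, ...), one argument or row to a line, values as JSON. drive_tool: Moves the arm, as the interface text tells. Its arguments: {"type":"object","properties":{"linear":{"type":"array","items":{"type":"array","items":{"type":"number"}}},"spin":{"type":"array","items":{"type":"number"}},"grip":{"type":"array","items":{"type":"number"}},"grip_force":{"type":"number"}},"required":["linear","spin","grip"]}

```bash
ls; mkdir -p pics; cat > h.py <<'E'
import numpy as np, cv2
from cell import manip
def shot(cam,name):
    im,d=manip.read_camera(cam); cv2.imwrite(f'pics/{name}.png',im[:,:,::-1]); return im,d
def px2w(cam,uv,d):
    ci=manip.camera_info(cam);K=np.array(ci['K']);T=np.array(ci['pose'])
    uv=np.asarray(uv,float).reshape(-1,1,2); n=cv2.undistortPoints(uv,K,np.array(ci['D'],float)).reshape(-1,2)
    d=np.asarray(d,float).reshape(-1,1); p=np.hstack([n*d,d]); return p@T[:3,:3].T+T[:3,3]
def cloud(cam,d,mask):
    v,u=np.nonzero(mask&(d>0)); return px2w(cam,np.c_[u,v],d[v,u])
E
python3 - <<'E'
from h import *
np.set_printoptions(precision=3,suppress=True)
for c in('top','side'):
    shot(c,c+'0'); print(c,np.array(manip.camera_info(c)['pose']).round(3).tolist())
for n in['dispenser','pedal_top','weight','pot','stage','mouse','puck','jar','mug','tray','dish','notebook']:
    for c in('top','side'):
        print(n,c,[(round(r['confidence'],2),np.round(r['point'],3).tolist()) for r in manip.spot_point(n,c)])
s=manip.sense();print(s['time_s'],s['eef_pos'],s['tool_rot'])
a,b=cv2.imread('pics/top0.png'),cv2.imread('pics/side0.png')
E
```

```text
pics
top [[-0.022, -0.984, 0.178, 0.198], [-1.0, 0.021, -0.008, -0.004], [0.004, -0.178, -0.984, 1.538], [0.0, 0.0, 0.0, 1.0]]
side [[-0.957, -0.174, 0.234, 0.052], [-0.291, 0.564, -0.773, 1.336], [0.002, -0.807, -0.59, 1.115], [0.0, 0.0, 0.0, 1.0]]
dispenser top []
dispenser side [(0.92, [0.563, 0.182, 0.0])]
pedal_top top [(0.71, [0.533, 0.347, 0.052])]
pedal_top side [(0.74, [0.531, 0.35, 0.052]), (0.62, [0.743, 0.322, 0.005])]
weight top [(0.69, [0.401, 0.208, 0.003]), (0.29, [0.532, 0.35, 0.057])]
weight side [(0.58, [0.396, 0.206, 0.001])]
pot top [(0.42, [0.393, -0.462, -0.002])]
pot side [(0.64, [0.395, 0.206, 0.001])]
stage top [(0.73, [0.4, 0.211, 0.005]), (0.63, [0.155, -0.304, -0.001]), (0.58, [0.548, -0.264, 0.002])]
stage side [(0.74, [0.648, -0.507, -0.002]), (0.6, [0.154, -0.303, -0.001])]
mouse top [(0.71, [0.398, -0.241, 0.001])]
mouse side [(0.49, [0.397, -0.243, -0.004])]
puck top [(0.69, [0.433, 0.004, 0.001])]
puck side [(0.65, [0.433, 0.002, -0.001])]
jar top [(0.6, [0.795, 0.024, 0.001])]
jar side [(0.58, [0.798, 0.022, -0.001])]
mug top [(0.85, [0.373, 0.476, 0.0])]
mug side [(0.92, [0.373, 0.477, 0.002])]
tray top [(0.84, [0.393, -0.46, 0.001])]
tray side [(0.82, [0.394, -0.464, -0.001])]
dish top [(0.74, [0.743, 0.325, 0.002])]
dish side [(0.92, [0.743, 0.321, 0.001])]
notebook top [(0.9, [0.763, -0.223, -0.001])]
notebook side [(0.78, [0.766, -0.225, -0.0])]
1.3 [ 0.186 -0.701  0.219] [[ 0.966  0.257 -0.   ]
 [ 0.257 -0.966 -0.   ]
 [-0.     0.    -1.   ]]
```

View pics/top0.png

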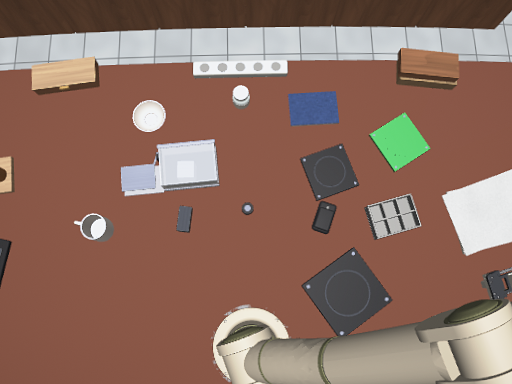

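View pics/side0.png

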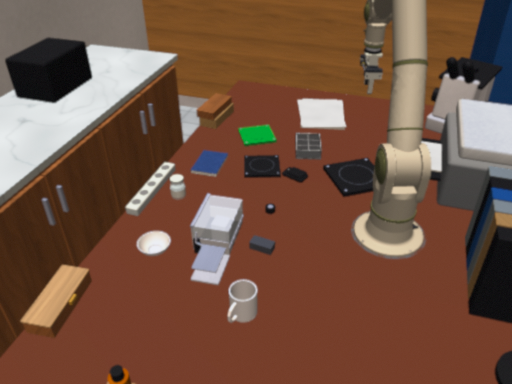

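```bash
cat >> h.py <<'E'
def rect(P):
    (c,wh,a)=cv2.minAreaRect(P[:,:2].astype(np.float32)); return np.round(c,4),np.round(wh,3),round(a,1)
def near(P,c,r,z0,z1):
    return P[(abs(P[:,0]-c[0])<r)&(abs(P[:,1]-c[1])<r)&(P[:,2]>z0)&(P[:,2]<z1)]
E
python3 - <<'E'
from h import *
for cam in('top','side'):
    im,d=manip.read_camera(cam); P=cloud(cam,d,np.ones(d.shape,bool))
    for n,c,r,z0,z1 in[('weight',(.4,.208),.06,.022,.045),('stage',(.548,-.264),.12,.009,.025),('pedal',(.533,.347),.07,.04,.07),
       ('pot',(.563,.182),.04,.06,.09),('backwall',(.563,.182),.15,.085,.1),('disp',(.563,.182),.13,.02,.12)]:
        Q=near(P,c,r,z0,z1)
        if len(Q)>5: print(cam,n,len(Q),rect(Q),np.median(Q,0).round(3))
    for n in('pot','stage','weight','dispenser'):
        for r in manip.silhouettes(n,cam):
            Q=cloud(cam,d,r['mask']); v,u=np.nonzero(r['mask']); print(cam,n,round(r['confidence'],2),len(Q),u.mean().round(),v.mean().round(),np.median(Q,0).round(3),rect(Q))
im=cv2.imread('pics/top0.png')[120:240,100:260]; im2=cv2.imread('pics/side0.png')[185:290,180:320]
a=cv2.resize(im,None,fx=4,fy=4,interpolation=cv2.INTER_CUBIC); b=cv2.resize(im2,None,fx=4,fy=4,interpolation=cv2.INTER_CUBIC)
cv2.imwrite('pics/ta.png',a); 
E
```

```text
top weight 324 (array([0.4034, 0.2051]), array([0.042, 0.08 ]), 81.8) [0.403 0.204 0.032]
top stage 2080 (array([ 0.5461, -0.2613]), array([0.237, 0.229]), 0.8) [ 0.546 -0.264  0.016]
top pedal 863 (array([0.5474, 0.3429]), array([0.105, 0.124]), 2.8) [0.535 0.347 0.056]
top backwall 182 (array([0.5642, 0.1906]), array([0.125, 0.184]), 3.7) [0.542 0.183 0.098]
top disp 2915 (array([0.5619, 0.2021]), array([0.219, 0.257]), 88.5) [0.558 0.189 0.104]
top stage 0.86 2057 329.0 171.0 [ 0.549 -0.265  0.016] (array([ 0.5531, -0.2659]), array([0.155, 0.151]), 18.5)
top stage 0.63 4470 346.0 293.0 [ 0.16  -0.3    0.021] (array([ 0.1483, -0.2889]), array([0.215, 0.254]), 34.3)
top stage 0.58 2040 399.0 142.0 [ 0.645 -0.505  0.015] (array([ 0.65  , -0.5103]), array([0.159, 0.164]), 31.5)
top stage 0.26 541 324.0 217.0 [ 0.399 -0.239  0.027] (array([ 0.4029, -0.2424]), array([0.059, 0.105]), 71.2)
top weight 0.78 377 184.0 219.0 [0.398 0.204 0.031] (array([0.4025, 0.208 ]), array([0.049, 0.082]), 84.6)
top weight 0.73 1734 392.0 216.0 [ 0.397 -0.465  0.01 ] (array([ 0.4001, -0.4699]), array([0.1
[... 751 characters left out ...]
295, 0.0132]), array([0.034, 0.034]), 20.4)
side pot 0.52 719 207.0 258.0 [0.533 0.353 0.055] (array([0.5439, 0.3403]), array([0.107, 0.139]), 7.0)
side stage 0.93 1411 351.0 176.0 [ 0.168 -0.284  0.021] (array([ 0.1619, -0.3093]), array([0.215, 0.243]), 34.8)
side stage 0.86 807 262.0 167.0 [ 0.54  -0.248  0.015] (array([ 0.5455, -0.2632]), array([0.152, 0.169]), 20.2)
side stage 0.76 601 256.0 135.0 [ 0.645 -0.494  0.014] (array([ 0.6532, -0.5124]), array([0.153, 0.192]), 34.2)
side weight 0.6 342 262.0 245.0 [0.396 0.221 0.029] (array([0.398, 0.195]), array([0.076, 0.081]), 84.1)
side dispenser 0.78 3381 214.0 236.0 [0.539 0.271 0.068] (array([0.5636, 0.1927]), array([0.135, 0.445]), 4.2)
```

View pics/ta.png

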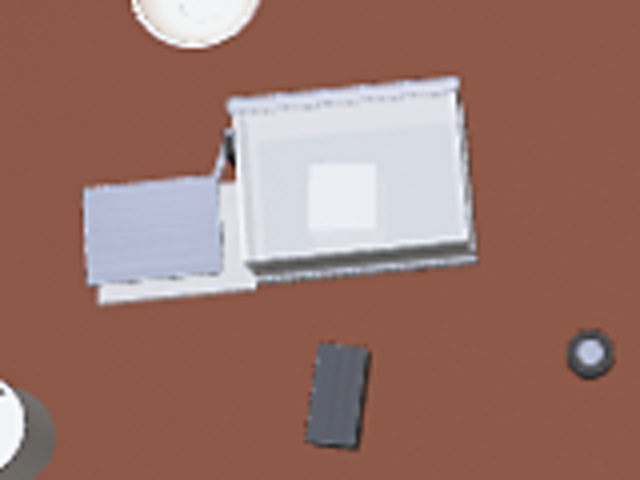

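Call:
drive_tool(
  linear=[
    [0, 0, 0],
    [0, 0, 0],
    [0, 0, 0],
    [0.0296, -0.0286, 0],
    [0.0296, -0.0286, 0],
    [0.0296, -0.0286, 0],
    [0.0296, -0.0286, 0],
    [0.0296, -0.0286, 0],
  ],
  spin=[0.087, 0.087, 0.086, 0, 0, 0, 0, 0],
  grip=[1, 1, 1, 1, 1, 1, 1, 1],
)

```text
time_s: 2.47
eef_pos: [0.3354, -0.5563, 0.2188]
tool_rot: [[1.0, -0.0, 0.0], [-0.0, -1.0, -0.0], [0.0, 0.0, -1.0]]
contact_force: [0.8, 0.0, -0.4]
gripper_width: 0.998
finger_force: 0.0
```

Call:
drive_tool(
  linear=[
    [0.0296, -0.0286, 0],
    [0.0296, -0.0286, 0],
    [0.0296, -0.0286, 0],
    [0.0296, -0.0286, 0],
    [0.0296, -0.0286, 0],
    [0.0296, -0.0286, 0],
    [0.0296, -0.0286, 0],
    [0.0296, -0.0286, 0],
  ],
  spin=[0, 0, 0, 0, 0, 0, 0, 0],
  grip=[1, 1, 1, 1, 1, 1, 1, 1],
)

```text
time_s: 3.13
eef_pos: [0.5724, -0.3273, 0.2188]
tool_rot: [[1.0, -0.0, 0.0], [-0.0, -1.0, -0.0], [0.0, 0.0, -1.0]]
contact_force: [0.5, -0.9, -0.1]
gripper_width: 0.998
finger_force: 0.0
```

Call:
drive_tool(
  linear=[
    [0.0296, -0.0286, 0],
    [-0.0152, -0.0388, 0],
    [-0.0152, -0.0388, 0],
    [-0.0152, -0.0388, 0],
    [-0.0152, -0.0388, 0],
    [-0.0152, -0.0388, 0],
    [-0.0152, -0.0388, 0],
    [-0.0152, -0.0388, 0],
  ],
  spin=[0, 0, 0, 0, 0, 0, 0, 0],
  grip=[1, 1, 1, 1, 1, 1, 1, 1],
)

```text
time_s: 3.8
eef_pos: [0.4934, -0.0272, 0.2188]
tool_rot: [[1.0, -0.0, 0.001], [-0.0, -1.0, 0.0], [0.001, -0.0, -1.0]]
contact_force: [0.9, 1.0, -0.4]
gripper_width: 0.997
finger_force: 0.0
```

Call:
drive_tool(
  linear=[
    [-0.0152, -0.0388, 0],
    [-0.0152, -0.0388, 0],
    [-0.0152, -0.0388, 0],
    [-0.0152, -0.0388, 0],
    [-0.0152, -0.0388, 0],
    [-0.0152, -0.0388, 0],
    [0, 0, 0.04],
    [0, 0, 0.04],
  ],
  spin=[0, 0, 0, 0, 0, 0, 0.07, 0.07],
  grip=[1, 1, 1, 1, 1, 1, 1, 1],
)

```text
time_s: 4.47
eef_pos: [0.404, 0.2079, 0.1396]
tool_rot: [[0.99, -0.138, 0.006], [-0.138, -0.99, 0.005], [0.005, -0.005, -1.0]]
contact_force: [0.8, -0.3, -0.6]
gripper_width: 1.003
finger_force: 0.0
```

Call:
drive_tool(
  linear=[
    [0, 0, 0.034],
    [0, 0, 0.034],
    [0, 0, 0.034],
    [0, 0, 0.031],
    [0, 0, 0],
    [0, 0, 0],
    [0, 0, 0],
    [0, 0, 0],
  ],
  spin=[0, 0, 0, 0, 0, 0, 0, 0],
  grip=[1, 1, 1, 1, 0, 0, 0, 0],
  grip_force=40,
)

```text
time_s: 5.13
eef_pos: [0.4055, 0.2051, 0.009]
tool_rot: [[0.99, -0.14, 0.001], [-0.14, -0.99, 0.001], [0.001, -0.001, -1.0]]
contact_force: [1.0, 0.1, -0.5]
gripper_width: 0.762
finger_force: 0.0
```

Call:
drive_tool(
  linear=[
    [0, 0, 0],
    [0, 0, -0.005],
    [0, 0, -0.03],
    [0, 0, -0.03],
    [0, 0, -0.03],
    [0, 0, -0.03],
    [0, 0, 0],
    [0, 0, 0],
  ],
  spin=[0, 0, 0, 0, 0, 0, 0, 0],
  grip=[0, 0, 0, 0, 0, 0, 0, 0],
)

```text
time_s: 5.8
eef_pos: [0.4057, 0.2052, 0.1347]
tool_rot: [[0.99, -0.14, 0.002], [-0.14, -0.99, 0.002], [0.002, -0.002, -1.0]]
contact_force: [0.1, 0.0, 0.7]
gripper_width: 0.191
finger_force: 0.0
```

```bash
python3 - <<'E'
from h import *
im,d=manip.read_camera('side'); P=cloud('side',d,np.ones(d.shape,bool)); Q=near(P,(.4,.208),.055,.022,.045); print(len(Q),rect(Q))
E
```

```text
238 (array([0.4005, 0.2098]), array([0.047, 0.083]), 80.0)
```

Call:
drive_tool(
  linear=[
    [0, 0, 0],
    [0, 0, 0],
    [0, 0, 0],
    [0, 0, 0],
    [0, 0, 0],
    [0, 0, 0],
    [0, 0, 0.03],
    [0, 0, 0.03],
  ],
  spin=[0, 0, 0, 0, 0, 0, 0, 0],
  grip=[0.75, 0.75, 0.75, 0.75, 0.75, 0.75, 0.75, 0.75],
)

```text
time_s: 6.52
eef_pos: [0.4058, 0.2053, 0.0726]
tool_rot: [[0.99, -0.14, 0.001], [-0.14, -0.99, 0.001], [0.001, -0.001, -1.0]]
contact_force: [0.4, 0.3, -0.4]
gripper_width: 0.669
finger_force: 0.0
```

Weight unmoved. Go down, close fully, lift.

Call:
drive_tool(
  linear=[
    [0, 0, 0.034],
    [0, 0, 0.033],
    [0, 0, 0],
    [0, 0, 0],
    [0, 0, 0],
    [0, 0, 0],
    [0, 0, 0],
    [0, 0, 0],
  ],
  spin=[0, 0, 0, 0, 0, 0, 0, 0],
  grip=[0.75, 0.75, 0, 0, 0, 0, 0, 0],
)

```text
time_s: 7.18
eef_pos: [0.4047, 0.2049, 0.0058]
tool_rot: [[0.99, -0.14, -0.002], [-0.14, -0.99, -0.001], [-0.002, 0.001, -1.0]]
contact_force: [0.0, 1.1, -3.6]
gripper_width: 0.426
finger_force: 40.0
```

Call:
drive_tool(
  linear=[
    [0, 0, 0],
    [0, 0, -0.005],
    [0, 0, -0.03],
    [0, 0, -0.03],
    [0, 0, -0.03],
    [0, 0, -0.03],
    [0, 0, 0],
    [0, 0, 0],
  ],
  spin=[0, 0, 0, 0, 0, 0, 0, 0],
  grip=[0, 0, 0, 0, 0, 0, 0, 0],
)

```text
time_s: 7.85
eef_pos: [0.4054, 0.2047, 0.1316]
tool_rot: [[0.99, -0.14, -0.0], [-0.14, -0.99, -0.0], [-0.0, 0.0, -1.0]]
contact_force: [0.5, 0.3, -6.8]
gripper_width: 0.425
finger_force: 40.0
```

```bash
python3 - <<'E'
from h import *
print(np.round(manip.sense()['joint_positions'],2))
E
```

```text
[-0.44  0.43 -0.2   2.28  0.2   0.45 -2.52]
```

Call:
drive_tool(
  linear=[
    [0, 0, -0.005],
    [0, 0, -0.005],
    [0, 0, -0.005],
    [0, 0, -0.005],
    [0, 0, 0],
    [0, 0, 0],
    [0, 0, 0],
    [0, 0, 0],
  ],
  spin=[-0.12, -0.12, -0.12, -0.12, -0.12, -0.12, -0.12, -0.12],
  grip=[0, 0, 0, 0, 0, 0, 0, 0],
)

```text
time_s: 8.52
eef_pos: [0.4038, 0.2042, 0.1485]
tool_rot: [[0.678, 0.735, -0.007], [0.735, -0.678, -0.003], [-0.006, -0.003, -1.0]]
contact_force: [0.3, -0.3, -7.7]
gripper_width: 0.428
finger_force: 40.0
```

Call:
drive_tool(
  linear=[
    [0, 0, 0],
    [0, 0, 0],
    [0, 0, 0],
    [0, 0, 0],
    [0, 0, 0],
    [0, 0, 0],
    [0, 0, 0],
    [0.027, 0.0275, 0],
  ],
  spin=[-0.12, -0.12, -0.12, -0.12, -0.12, -0.12, -0.11, 0],
  grip=[0, 0, 0, 0, 0, 0, 0, 0],
)

```text
time_s: 9.18
eef_pos: [0.4244, 0.2261, 0.147]
tool_rot: [[-0.084, 0.996, -0.013], [0.996, 0.084, -0.012], [-0.011, -0.014, -1.0]]
contact_force: [-1.0, -1.5, -8.3]
gripper_width: 0.43
finger_force: 40.0
```

Call:
drive_tool(
  linear=[
    [0.027, 0.0275, 0],
    [0.027, 0.0275, 0],
    [0.027, 0.0275, 0],
    [0.027, 0.0275, 0],
    [0, 0, 0.02],
    [0, 0, 0.02],
    [0, 0, 0.02],
    [0, 0, 0],
  ],
  spin=[0, 0, 0, 0, 0, 0, 0, 0],
  grip=[0, 0, 0, 0, 0, 0, 0, 0],
)

```text
time_s: 9.85
eef_pos: [0.5281, 0.3476, 0.0831]
tool_rot: [[-0.08, 0.997, -0.012], [0.997, 0.08, -0.007], [-0.006, -0.012, -1.0]]
contact_force: [-0.5, -1.1, -7.5]
gripper_width: 0.43
finger_force: 40.0
```

```bash
python3 - <<'E'
from h import *
print(np.round(manip.sense()['joint_positions'],2))
shot('side','w1')
im=cv2.imread('pics/w1.png')[150:310,160:300]; cv2.imwrite('pics/w1c.png',cv2.resize(im,None,fx=3.5,fy=3.5,interpolation=cv2.INTER_CUBIC))
E
```

```text
[-0.26  0.74 -0.64  1.89  0.64  0.75 -1.19]
```

View pics/w1c.png

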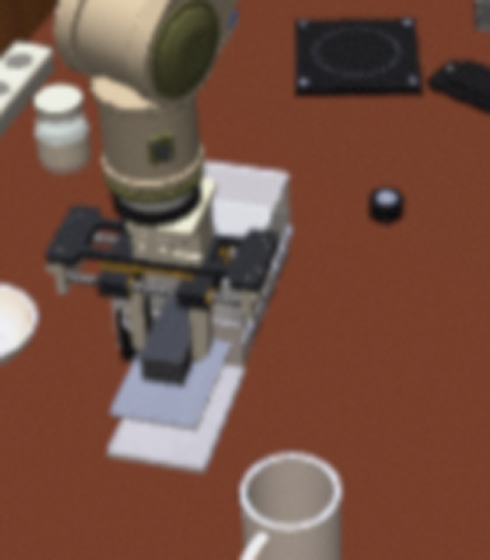

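Call:
drive_tool(
  linear=[
    [0.008, 0.005, 0.01],
    [0, 0, 0.008],
    [0, 0, 0.008],
    [0, 0, 0.008],
    [0, 0, 0.008],
    [0, 0, 0.007],
    [0, 0, 0.006],
    [0, 0, 0],
  ],
  spin=[0, 0, 0, 0, 0, 0, 0, 0],
  grip=[0, 0, 0, 0, 0, 0, 0, 0],
)

```text
time_s: 10.57
eef_pos: [0.535, 0.3581, 0.0336]
tool_rot: [[-0.079, 0.997, -0.004], [0.997, 0.079, -0.002], [-0.002, -0.004, -1.0]]
contact_force: [0.2, 0.3, -4.2]
gripper_width: 0.427
finger_force: 40.0
```

Call:
drive_tool(
  linear=[
    [0, 0, 0.005],
    [0, 0, 0.003],
    [0, 0, 0],
    [0, 0, 0],
    [0, 0, 0],
    [0, 0, 0],
    [0, 0, 0],
    [0, 0, -0.02],
  ],
  spin=[0, 0, 0, 0, 0, 0, 0, 0],
  grip=[0, 0, 0, 0.7, 0.7, 0.7, 0.7, 0.7],
)

```text
time_s: 11.23
eef_pos: [0.5344, 0.3573, 0.0445]
tool_rot: [[-0.079, 0.997, -0.006], [0.997, 0.079, -0.004], [-0.004, -0.006, -1.0]]
contact_force: [-0.0, -0.4, -0.5]
gripper_width: 0.693
finger_force: 0.0
```

Call:
drive_tool(
  linear=[
    [0, 0, -0.035],
    [0, 0, -0.035],
    [0, 0, -0.035],
    [0, 0, -0.035],
    [0, -0.0416, -0.005],
    [0, -0.0416, 0],
    [0, -0.0416, 0],
    [0, -0.0416, 0],
  ],
  spin=[0, 0, 0, 0, 0, 0, 0, 0],
  grip=[0.9, 0.9, 0.9, 0.9, 0.9, 0.9, 0.9, 0.9],
)

```text
time_s: 11.9
eef_pos: [0.3687, 0.3451, 0.1929]
tool_rot: [[-0.078, 0.997, -0.002], [0.997, 0.078, -0.001], [-0.001, -0.002, -1.0]]
contact_force: [-0.9, 1.7, -0.2]
gripper_width: 0.9
finger_force: 0.0
```

```bash
python3 - <<'E'
from h import *
shot('top','t2');_,ds=shot('side','s2'); P=cloud('side',ds,np.ones(ds.shape,bool))
im,d=manip.read_camera('top'); Pt=cloud('top',d,np.ones(d.shape,bool))
for n,X in(('top',Pt),('side',P)):
  for nm,c,r,z0,z1 in(('pot',(.563,.182),.05,.066,.086),('weight',(.535,.36),.06,.042,.06)):
    Q=near(X,c,r,z0,z1)
    if len(Q)>5: print(n,nm,len(Q),rect(Q),np.median(Q,0).round(3))
for cam,dd in(('top',d),('side',ds)):
  for r in manip.silhouettes('pot',cam):
    Q=cloud(cam,dd,r['mask']);print(cam,round(r['confidence'],2),len(Q),rect(Q),np.median(Q,0).round(3))
  print([(round(r['confidence'],2),np.round(r['point'],3).tolist()) for r in manip.spot_point('pot',cam)])
a=cv2.resize(cv2.imread('pics/t2.png')[125:225,110:230],None,fx=4,fy=4,interpolation=cv2.INTER_CUBIC)
b=cv2.resize(cv2.imread('pics/s2.png')[180:295,180:260],None,fx=3.48,fy=3.48,interpolation=cv2.INTER_CUBIC)
cv2.imwrite('pics/c2.png',np.hstack([a,b[:400]]))
s=manip.sense();print(s['eef_pos'],s['time_s'],np.round(s['joint_positions'],2))
E
```

```text
top pot 258 (array([0.5525, 0.1946]), array([0.054, 0.053]), 89.4) [0.555 0.198 0.076]
top weight 222 (array([0.5442, 0.3529]), array([0.031, 0.077]), 6.6) [0.544 0.353 0.052]
side pot 205 (array([0.5488, 0.1987]), array([0.062, 0.054]), 89.1) [0.547 0.202 0.075]
side weight 264 (array([0.5337, 0.3576]), array([0.041, 0.085]), 5.6) [0.532 0.362 0.051]
top 0.7 305 (array([0.46  , 0.1581]), array([0.263, 0.071]), 23.5) [0.551 0.201 0.076]
top 0.17 165 (array([0.505 , 0.2555]), array([0.307, 0.083]), 52.5) [0.568 0.314 0.02 ]
[(0.63, [0.551, 0.197, 0.006]), (0.57, [0.742, 0.324, -0.0])]
side 0.84 418 (array([0.5527, 0.1696]), array([0.058, 0.126]), 8.4) [0.543 0.217 0.064]
[(0.77, [0.552, 0.2, 0.01]), (0.19, [0.372, 0.477, 0.004])]
[0.3715204  0.34587354 0.19240298] 12.25 [-0.3   0.48 -0.78  2.08  0.48  0.77 -1.3 ]
```

View pics/c2.png

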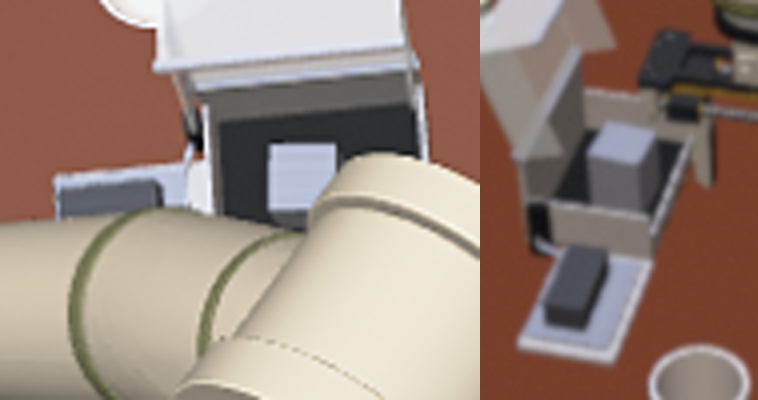

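Call:
drive_tool(
  linear=[
    [0, 0, 0],
    [0, 0, 0],
    [0, 0, 0],
    [0, 0, 0],
    [0, 0, 0],
    [0, 0, 0],
    [0, 0, 0],
    [0, 0, 0],
  ],
  spin=[-0.115, -0.115, -0.115, -0.115, -0.115, -0.115, -0.115, -0.115],
  grip=[0.8, 0.8, 0.8, 0.8, 0.8, 0.8, 0.8, 0.8],
)

```text
time_s: 12.92
eef_pos: [0.3714, 0.3457, 0.192]
tool_rot: [[-0.843, 0.538, -0.004], [0.538, 0.843, -0.001], [0.003, -0.003, -1.0]]
contact_force: [0.2, -0.1, -0.2]
gripper_width: 0.799
finger_force: 0.0
```

Call:
drive_tool(
  linear=[
    [0, 0, 0],
    [0, 0, 0],
    [0, 0, 0],
    [0, 0, 0],
    [0, 0, 0],
    [-0.027, -0.025, 0.013],
    [-0.027, -0.025, 0.013],
    [-0.027, -0.025, 0.013],
  ],
  spin=[-0.115, -0.115, -0.115, -0.115, -0.115, 0, 0, 0],
  grip=[0.8, 0.8, 0.8, 0.8, 0.8, 0.8, 0.8, 0.8],
)

```text
time_s: 13.58
eef_pos: [0.4533, 0.27, 0.1524]
tool_rot: [[-1.0, -0.003, -0.003], [-0.003, 1.0, -0.001], [0.003, -0.001, -1.0]]
contact_force: [-0.0, 0.8, -0.9]
gripper_width: 0.799
finger_force: 0.0
```

Call:
drive_tool(
  linear=[
    [-0.027, -0.025, 0.013],
    [-0.027, -0.025, 0.013],
    [-0.027, -0.025, 0.013],
    [0, 0, 0],
    [0, 0, 0],
  ],
  spin=[0, 0, 0, -0.035, 0],
  grip=[0.8, 0.8, 0.8, 0.8, 0.8],
)

```text
time_s: 14.0
eef_pos: [0.5343, 0.1933, 0.1121]
tool_rot: [[-0.999, -0.033, -0.006], [-0.033, 0.999, -0.002], [0.006, -0.002, -1.0]]
contact_force: [-1.1, 0.8, 0.7]
gripper_width: 0.8
finger_force: 0.0
```

Call:
drive_tool(
  linear=[
    [-0.002, 0.003, 0.015],
    [0, 0, 0.02],
    [0, 0, 0.02],
    [0, 0, 0.015],
  ],
  spin=[0, 0, 0, 0],
  grip=[0.8, 0.8, 0.8, 0.8],
)

```text
time_s: 14.33
eef_pos: [0.5338, 0.1999, 0.0431]
tool_rot: [[-0.999, -0.038, -0.004], [-0.038, 0.999, -0.001], [0.004, -0.001, -1.0]]
contact_force: [-0.2, -0.2, -0.4]
gripper_width: 0.798
finger_force: 0.0
```

Call:
drive_tool(
  linear=[
    [0, 0, 0.015],
    [0, 0, 0.012],
    [0, 0, 0.003],
    [0, 0, 0],
  ],
  spin=[0, 0, 0, 0],
  grip=[0.8, 0.8, 0.8, 0.8],
)

```text
time_s: 14.67
eef_pos: [0.5335, 0.1997, 0.0136]
tool_rot: [[-0.999, -0.038, -0.004], [-0.038, 0.999, -0.001], [0.004, -0.001, -1.0]]
contact_force: [0.5, -0.5, 0.1]
gripper_width: 0.801
finger_force: 0.0
```

Call:
drive_tool(
  linear=[
    [-0.004, -0.002, 0.002],
    [0, 0, 0],
    [0, 0, 0],
    [0, 0, 0],
    [0, 0, 0],
    [0, 0, 0],
    [0, 0, 0],
    [0, 0, 0],
  ],
  spin=[0, 0, 0, 0, 0, 0, 0, 0],
  grip=[0.8, 0.3, 0.3, 0.3, 0.3, 0.3, 0.3, 0.3],
  grip_force=20,
)

```text
time_s: 15.33
eef_pos: [0.5383, 0.1969, 0.0125]
tool_rot: [[-0.999, -0.038, -0.002], [-0.038, 0.999, -0.002], [0.002, -0.002, -1.0]]
contact_force: [-1.4, -1.7, 5.3]
gripper_width: 0.563
finger_force: 19.8
```

```bash
python3 - <<'E'
from h import *
_,ds=shot('side','g3'); 
im=cv2.imread('pics/g3.png')[150:290,170:290]; cv2.imwrite('pics/g3c.png',cv2.resize(im,None,fx=4,fy=4,interpolation=cv2.INTER_CUBIC))
E
```

```text
(no output)
```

View pics/g3c.png

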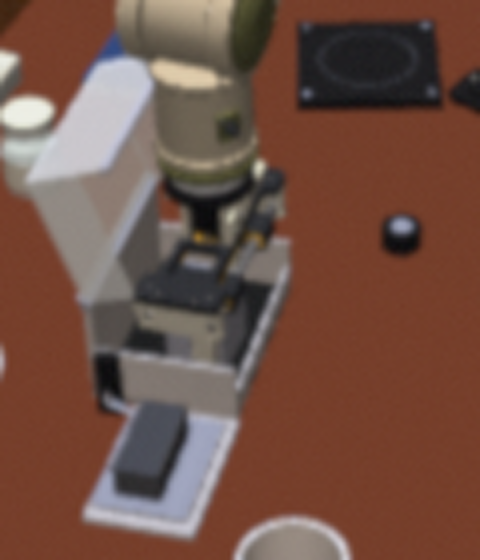

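Call:
drive_tool(
  linear=[
    [0, 0, -0.01],
    [0.003, 0, -0.015],
    [0.004, 0, -0.02],
    [0, 0, 0],
  ],
  spin=[0, 0, 0, 0],
  grip=[0.3, 0.3, 0.3, 0.3],
)

```text
time_s: 15.72
eef_pos: [0.5313, 0.1982, 0.0602]
tool_rot: [[-0.999, -0.039, -0.001], [-0.039, 0.999, 0.0], [0.001, 0.0, -1.0]]
contact_force: [-0.4, 1.2, -0.5]
gripper_width: 0.566
finger_force: 19.7
```

Call:
drive_tool(
  linear=[
    [0, 0, -0.02],
    [0, 0, -0.02],
    [0, -0.02, -0.015],
    [0, -0.0415, 0],
    [0, -0.0415, 0],
    [0, -0.0415, 0],
    [0, -0.0415, 0],
    [0, -0.0415, 0],
  ],
  spin=[0, 0, 0, 0, 0, 0, 0, 0],
  grip=[0.3, 0.3, 0.3, 0.3, 0.3, 0.3, 0.3, 0.3],
)

```text
time_s: 16.38
eef_pos: [0.5398, -0.0323, 0.1123]
tool_rot: [[-0.999, -0.039, -0.003], [-0.039, 0.999, -0.001], [0.003, -0.001, -1.0]]
contact_force: [1.4, 0.7, -1.2]
gripper_width: 0.567
finger_force: 19.7
```

Call:
drive_tool(
  linear=[
    [0, -0.0415, 0],
    [0, -0.0415, 0],
    [0, -0.0415, 0],
    [0, -0.0415, 0],
    [0, -0.0415, 0],
    [0, -0.0235, 0.02],
    [0, 0, 0.03],
    [0, 0, 0],
  ],
  spin=[0, 0, 0, 0, 0, 0, 0, 0],
  grip=[0.3, 0.3, 0.3, 0.3, 0.3, 0.3, 0.3, 0.3],
)

```text
time_s: 17.05
eef_pos: [0.5456, -0.2634, 0.0579]
tool_rot: [[-0.999, -0.034, -0.009], [-0.034, 0.999, 0.0], [0.009, 0.0, -1.0]]
contact_force: [-1.8, 0.8, -2.1]
gripper_width: 0.564
finger_force: 19.7
```

```bash
cat >> h.py <<'E'
def potview():
    s=manip.sense(); e=s['eef_pos']; out=[]
    for cam in('side','top'):
        _,d=manip.read_camera(cam); P=cloud(cam,d,np.ones(d.shape,bool))
        Q=P[(abs(P[:,0]-e[0])<.1)&(abs(P[:,1]-e[1])<.028)&(P[:,2]>.019)&(P[:,2]<e[2]+.075)]
        out.append(Q)
    return e,out
def side_map(cam_i=0,show=True):
    """x-z occupancy of the pot seen between the fingers, relative to the grasp point, 8 mm cells"""
    e,out=potview(); g=np.array([e[0],e[1],e[2]+.019]); Q=np.vstack(out)-g
    H,_,_=np.histogram2d(Q[:,2],Q[:,0],bins=[np.arange(-.08,.08,.008),np.arange(-.08,.0801,.008)])
    for i in range(H.shape[0]-1,-1,-1): print('%4d '%round((-.08+.008*i+.004)*1000),''.join('%3d'%min(99,n) if n else '  .' for n in H[i]))
E
python3 - <<'E'
from h import *
side_map(); s=manip.sense(); print(s['time_s'],s['eef_pos'],s['finger_force'],s['gripper_width'])
E
```

```text
68    .  .  .  .  .  .  .  .  .  .  .  .  .  .  .  .  .  .  .  .
  60    .  .  .  .  .  .  .  .  .  .  .  .  .  .  .  .  .  .  .  .
  52    .  .  .  .  .  .  .  .  7  1  2  4  4  1  1  .  .  .  .  .
  44    .  .  .  .  .  .  .  .  7  1  1  1  .  .  .  .  .  .  .  .
  36    .  .  .  .  .  .  .  .  .  .  .  .  .  .  .  .  .  .  .  .
  28    .  .  .  .  .  .  .  .  .  .  .  .  2  .  .  .  .  .  .  .
  20    .  .  .  .  .  .  .  3  2  .  .  .  1  2  1  .  .  .  .  .
  12    .  .  .  .  .  .  .  .  5  .  .  .  2  3  3  .  .  .  .  .
   4    .  .  .  .  .  .  .  . 12  .  .  .  2  1  2  .  .  .  .  .
  -4    .  .  .  .  .  .  .  2 11  .  .  .  2  3  .  .  .  .  .  .
 -12    .  .  .  .  .  .  .  . 17  .  .  .  3  2  3  .  .  .  .  .
 -20    .  .  .  .  .  .  .  1  5  .  .  1  1  2  .  .  .  .  .  .
 -28    .  .  .  .  .  .  .  .  1  .  1  .  1  .  .  .  .  .  .  .
 -36    .  .  .  .  .  .  .  .  .  .  .  .  .  .  .  .  .  .  .  .
 -44    .  .  .  .  .  .  .  .  .  .  .  .  .  .  .  .  .  .  .  .
 -52    2  3  3  1  3  6  3  3  4  4  .  .  .  .  .  1  2  .  1  .
 -60    1  7  6  2  6  7  3  3  4  5  1  1  .  3  1  1  3  2  3  1
 -68    .  .  .  .  .  .  .  .  .  .  .  .  .  .  .  .  .  .  .  .
 -76    .  .  .  .  .  .  .  .  .  .  .  .  .  .  .  .  .  .  .  .
17.15 [ 0.5482472  -0.26012789  0.0623811 ] 19.70834344625473 0.5611219995804412
```

Call:
drive_tool(
  linear=[
    [0, 0, 0],
    [0, 0, 0],
    [0, 0, 0],
  ],
  spin=[0, 0, 0],
  grip=[0.3, 0.3, 0.3],
  grip_force=6,
)

```text
time_s: 17.4
eef_pos: [0.5497, -0.2603, 0.0642]
tool_rot: [[-0.999, -0.04, -0.001], [-0.04, 0.999, -0.002], [0.001, -0.002, -1.0]]
contact_force: [-0.4, -0.1, -1.3]
gripper_width: 0.569
finger_force: 5.9
```

Call:
drive_tool(
  linear=[
    [0, 0, 0],
    [0, 0, 0],
    [0, 0, 0],
    [0, 0, 0],
  ],
  spin=[0, 0, 0, 0],
  grip=[0.3, 0.3, 0.3, 0.3],
  grip_force=3,
)

```text
time_s: 17.73
eef_pos: [0.5489, -0.2612, 0.0629]
tool_rot: [[-0.999, -0.038, -0.003], [-0.038, 0.999, -0.002], [0.003, -0.002, -1.0]]
contact_force: [-0.2, 0.3, -0.8]
gripper_width: 0.57
finger_force: 3.0
```

```bash
python3 - <<'E'
from h import *
side_map(); s=manip.sense(); print(s['time_s'],s['eef_pos'],s['finger_force'],s['gripper_width'])
E
```

```text
68    .  .  .  .  .  .  .  .  .  .  .  .  .  .  .  .  .  .  .  .
  60    .  .  .  .  .  .  .  .  .  .  .  .  .  .  .  .  .  .  .  .
  52    .  .  .  .  .  .  .  .  4  .  .  .  .  .  .  .  .  .  .  .
  44    .  .  .  .  .  .  .  . 14  .  4  6  2  2  1  .  .  .  .  .
  36    .  .  .  .  .  .  .  .  .  .  .  .  .  .  .  .  .  .  .  .
  28    .  .  .  .  .  .  .  .  1  .  .  .  .  1  .  .  .  .  .  .
  20    .  .  .  .  .  .  .  3  4  .  .  .  2  2  2  .  .  .  .  .
  12    .  .  .  .  .  .  .  2  3  .  .  .  3  3  .  .  .  .  .  .
   4    .  .  .  .  .  .  .  3 12  .  .  .  2  1  1  .  .  .  .  .
  -4    .  .  .  .  .  .  .  2 11  .  .  .  3  2  .  .  .  .  .  .
 -12    .  .  .  .  .  .  .  4 11  .  .  1  3  1  2  .  .  .  .  .
 -20    .  .  .  .  .  .  .  2  6  .  1  .  1  1  1  .  .  .  .  .
 -28    .  .  .  .  .  .  .  .  1  .  .  .  2  1  1  .  .  .  .  .
 -36    .  .  .  .  .  .  .  .  .  .  .  .  .  .  .  .  .  .  .  .
 -44    .  .  .  .  .  .  .  .  .  .  .  .  .  .  .  .  .  .  .  .
 -52    .  .  .  .  .  .  .  .  .  .  .  .  .  .  .  .  .  .  .  .
 -60    4  7 10  4 11 13  6 13 11  8  1  .  .  2  1  4  2  1  1  1
 -68    .  .  .  .  .  .  .  .  .  .  .  .  .  .  .  .  .  .  .  .
 -76    .  .  .  .  .  .  .  .  .  .  .  .  .  .  .  .  .  .  .  .
17.8333 [ 0.54881519 -0.26128285  0.06277709] 2.9513441026210785 0.5682705546857533
```

```bash
python3 - <<'E'
from h import *
def plane(cam,uv,z):
    a=px2w(cam,uv,np.ones(len(uv))); o=np.array(manip.camera_info(cam)['pose'])[:3,3]; r=a-o; return o+r*((z-o[2])/r[:,2:3])
for cam,roi in(('top',(295,140,365,205)),('side',(238,150,288,184))):
    im=cv2.imread(f'pics/{cam}0.png'); x0,y0,x1,y1=roi; g=im[y0:y1,x0:x1].astype(int); 
    m=((g[:,:,2]<85)&(abs(g[:,:,2]-g[:,:,0])<30)).astype(np.uint8); n,l,st,ct=cv2.connectedComponentsWithStats(m); k=1+np.argmax(st[1:,4]); 
    c=max(cv2.findContours((l==k).astype(np.uint8),cv2.RETR_EXTERNAL,cv2.CHAIN_APPROX_NONE)[0],key=len)[:,0,:]+[x0,y0]
    print(cam,st[k],rect(plane(cam,c,.015)))
    v,u=np.nonzero((l==k)&(g.mean(2)>0)); 
print(np.round(manip.sense()['joint_positions'],2))
E
```

```text
top [   5    4   59   57 1980] (array([ 0.5488, -0.265 ]), array([0.15 , 0.151]), 18.7)
side [  6   5  36  22 728] (array([ 0.544 , -0.2589]), array([0.145, 0.16 ]), 17.1)
[ 0.99  0.91 -1.06  1.95  1.02  0.95  1.01]
```

Call:
drive_tool(
  linear=[
    [0, 0, 0],
    [0, 0, 0],
    [0, 0, 0],
    [0, 0, 0],
    [0, 0, 0],
    [0, 0, 0],
    [0, 0, 0],
    [0, 0, 0],
  ],
  spin=[0, 0.1166, 0.1166, 0.1166, 0.1166, 0.1166, 0.1166, 0.1166],
  grip=[0.3, 0.3, 0.3, 0.3, 0.3, 0.3, 0.3, 0.3],
  grip_force=15,
)

```text
time_s: 18.5
eef_pos: [0.5488, -0.2612, 0.0627]
tool_rot: [[-0.708, 0.706, -0.003], [0.706, 0.708, -0.001], [0.001, -0.003, -1.0]]
contact_force: [-0.5, 0.6, -3.0]
gripper_width: 0.562
finger_force: 14.8
```

Call:
drive_tool(
  linear=[
    [0, 0, 0],
    [0, 0, 0],
    [0, 0, 0],
    [0, 0, 0],
    [0.033, 0, 0],
    [0.033, 0, 0],
    [0.033, 0, 0],
    [0.033, -0.002, 0],
  ],
  spin=[0.1166, 0.1166, 0.1166, 0.1166, 0, 0, 0, 0],
  grip=[0.3, 0.3, 0.3, 0.3, 0.3, 0.3, 0.3, 0.3],
)

```text
time_s: 19.17
eef_pos: [0.5043, -0.1354, 0.0628]
tool_rot: [[-0.32, 0.947, -0.002], [0.947, 0.32, -0.001], [-0.0, -0.003, -1.0]]
contact_force: [0.6, 0.0, -1.8]
gripper_width: 0.561
finger_force: 14.8
```

Call:
drive_tool(
  linear=[
    [0, 0, 0.02],
    [0, 0, 0.015],
    [0, 0, 0.005],
    [0, 0, 0],
  ],
  spin=[0, 0, 0, 0],
  grip=[0.3, 0.3, 0.3, 0.3],
)

```text
time_s: 19.5
eef_pos: [0.5041, -0.1366, 0.0218]
tool_rot: [[-0.321, 0.947, -0.005], [0.947, 0.321, -0.001], [0.0, -0.005, -1.0]]
contact_force: [-2.2, -0.7, -0.6]
gripper_width: 0.565
finger_force: 14.8
```

```bash
cat >> h.py <<'E'
C=np.array([.548,-.264]); a=np.radians(18.7); R=np.array([[np.cos(a),-np.sin(a)],[np.sin(a),np.cos(a)]])
def smap(zmin=.003,halfx=.028,cams=('side','top')):
    """y' (stage frame) vs world z occupancy of what lies within halfx of the tool's x'"""
    s=manip.sense(); e=s['eef_pos']; t=(np.array(e[:2])-C)@R; A=[]
    for cam in cams:
        _,d=manip.read_camera(cam); P=cloud(cam,d,np.ones(d.shape,bool)); q=(P[:,:2]-C)@R
        k=(abs(q[:,0]-t[0])<halfx)&(P[:,2]>zmin)&(P[:,2]<e[2]+.085); A.append(np.c_[q[k],P[k,2]])
    A=np.vstack(A); ys=np.arange(-.096,.2,.008); zs=np.arange(0,.16,.008)
    H,_,_=np.histogram2d(A[:,2],A[:,1],bins=[zs,ys]); print('     ',' '.join('%3d'%round((y+.004)*1e3) for y in ys[:-1]))
    for i in range(len(zs)-2,-1,-1):
        if H[i].any(): print('%4d '%round((zs[i]+.004)*1e3),''.join('%4d'%n if n else '   .' for n in H[i]))
    print('tool stage xy',t.round(4),'z',round(e[2],4),'t',s['time_s'],'f',np.round(s['contact_force'],1),round(s['gripper_width'],3),round(s['finger_force'],1))
    return A
E
python3 -c "
from h import *
smap()"
```

```text
-92 -84 -76 -68 -60 -52 -44 -36 -28 -20 -12  -4   4  12  20  28  36  44  52  60  68  76  84  92 100 108 116 124 132 140 148 156 164 172 180 188 196
  92     .   .   .   .   .   .   .   .   .   .   .   .   .   .   .   .   .   .   .   .   .   .   .   .   .   .   .   1   1   3   3   1   .   .   .   .   .
  84     .   .   .   .   .   .   .   .   .   .   .   .   .   .   .   .   .   .   .   .   .   .   .   .   .   1   8  14  15   8  18   6   .   .   .   .   .
  76     .   .   .   .   .   .   .   .   .   .   .   .   .   .   .   .   .   .   .   .   .   .   .   .   .   .   .   .   2   1  16   7   .   .   .   .   .
  68     .   .   .   .   .   .   .   .   .   .   .   .   .   .   .   .   .   .   .   .   .   .   .   .   .   .   .   .   1   1  15   8   .   .   .   .   .
  60     .   .   .   .   .   .   .   .   .   .   .   .   .   .   .   .   .   .   .   .   .   .   .   .   .   .   .   .   .   1  14   8   1   .   .   .   .
  52     .   .   .   .   .   .   .   .   .   .   .   .   .   .   .   .   .   .   .   .   .   .   .   .   .   .   .   .   1   2  16   5   .   .   .   .   .
  44     .   .   .   .
[... 285 characters left out ...]
 .
  28     .   .   .   .   .   .   .   .   .   .   .   .   1   .   .   .   .   .   .   .   .   .   .   .   .   .   .   .   1   2  14   5   1   .   .   .   .
  20     .   .   .   .   .   .   .   .   .   1   4   4   .   .   .   .   2   6   6   3   2   .   .   .   .   .   .   .   .   .  13  10   .   .   .   .   .
  12     .   .   .   .   .   .   .   .   .   7   7   .   .   .   .   1   .   3   6   6   3   .   .   .   .   .   .   .   .   .   5   .   .   1   .   .   1
   4     .   .   .   .   .   .   .   .   .   .   .   .   .   .   .   .   .   .   .   .   .   .   .   .   .   .   .   .   .   3   3  14   6  10  14  13  13
tool stage xy [-0.0008  0.1347] z 0.0218 t 19.5 f [-2.2 -0.7 -0.6] 0.565 14.8
```

Call:
drive_tool(
  linear=[
    [0, 0, 0.008],
    [-0.008, 0, 0],
    [-0.008, 0, 0],
    [-0.005, 0, 0],
    [-0.003, 0, 0],
    [0, 0, 0],
  ],
  spin=[0, 0, 0, 0, 0, 0],
  grip=[0.3, 0.3, 0.3, 0.3, 0.3, 0.3],
  grip_force=4,
)

```text
time_s: 20.1
eef_pos: [0.5122, -0.1607, 0.0147]
tool_rot: [[-0.319, 0.948, -0.003], [0.948, 0.319, -0.002], [-0.001, -0.003, -1.0]]
contact_force: [1.0, 0.4, -1.0]
gripper_width: 0.558
finger_force: 4.0
```

```bash
python3 -c "
from h import *
smap(cams=('side',))"
```

```text
-92 -84 -76 -68 -60 -52 -44 -36 -28 -20 -12  -4   4  12  20  28  36  44  52  60  68  76  84  92 100 108 116 124 132 140 148 156 164 172 180 188 196
  84     .   .   .   .   .   .   .   .   .   .   .   .   .   .   .   .   .   .   .   .   .   .   .   .   2   3   6  10   4   .   .   .   .   .   .   .   .
  76     .   .   .   .   .   .   .   .   .   .   .   .   .   .   .   .   .   .   .   .   .   .   4   9  10  10   9  12   4   .   .   .   .   .   .   .   .
  68     .   .   .   .   .   .   .   .   .   .   .   .   .   .   .   .   .   .   .   .   .   .   .   .   .   .   3  18   8   .   .   .   .   .   .   .   .
  60     .   .   .   .   .   .   .   .   .   .   .   .   .   .   .   .   .   .   .   .   .   .   .   .   .   .   2  12   9   .   .   .   .   .   .   .   .
  52     .   .   .   .   .   .   .   .   .   .   .   .   .   .   .   .   .   .   .   .   .   .   .   .   .   .   4  14   8   .   .   .   .   .   .   .   .
  44     .   .   .   .   .   .   .   .   .   .   .   .   .   .   .   .   .   .   .   .   .   .   .   .   .   .   .  16   9   .   .   .   .   .   .   .   .
  36     .   .   .   .   .   .   .   .   .   .   .   .   .   .   .   .   .   .   .   .   .   .   .   .   .   .   1  11   9   .   .   .   .   .   .   .   .
  28     .   .   .   .   .   .   .   .   .   .   .   .   .   .   .   .   .   .   .   .   .   .   .   .   .   .   2  12   8   .   .   .   .   .   .   .   .
  20     .   .   .   .   .   .   .   2   4   5   .   .   .   .   .   .   .   .   .   .   .   .   .   .   .   .   1  17   8   .   .   .   .   .   .   .   .
  12     .   .   .   .   .   .   1   5   7   .   .   .   .   .   .   .   .   .   .   .   .   .   .   .   .   .   .  14   5   .   1   .   .   .   .   1   .
   4     .   .   .   .   .   .   .   .   .   .   .   .   .   .   .   .   .   .   .   .   .   .   .   .   .   .   .   4   2   4   1   2   .   2   3   5   1
tool stage xy [-0.0008  0.1093] z 0.0147 t 20.1 f [ 1.   0.4 -1. ] 0.558 4.0
```

Call:
drive_tool(
  linear=[
    [-0.004, 0, -0.003],
    [-0.006, 0, -0.008],
    [-0.008, 0, -0.007],
    [-0.0095, 0, -0.005],
    [0, 0, 0],
  ],
  spin=[0, 0, 0, 0, 0],
  grip=[0.3, 0.3, 0.3, 0.3, 0.3],
  grip_force=3,
)

```text
time_s: 20.57
eef_pos: [0.522, -0.1876, 0.0386]
tool_rot: [[-0.319, 0.948, -0.001], [0.948, 0.319, -0.003], [-0.002, -0.002, -1.0]]
contact_force: [-0.7, -0.6, -1.0]
gripper_width: 0.559
finger_force: 3.0
```

```bash
python3 -c "
from h import *
smap(cams=('side',))"
```

```text
-92 -84 -76 -68 -60 -52 -44 -36 -28 -20 -12  -4   4  12  20  28  36  44  52  60  68  76  84  92 100 108 116 124 132 140 148 156 164 172 180 188 196
 100     .   .   .   .   .   .   .   .   .   .   .   .   .   .   .   .   .   .   .   .   5   5  12  17  11   1   .   .   .   .   .   .   .   .   .   .   .
  92     .   .   .   .   .   .   .   .   .   .   .   .   .   .   .   .   .   4   6   8   3   .   3  11  16   2   .   .   .   .   .   .   .   .   .   .   .
  84     .   .   .   .   .   .   .   .   .   .   .   .   .   .   .   1   2   4   .   .   .   .   .   5  14   1   .   .   .   .   .   .   .   .   .   .   .
  76     .   .   .   .   .   .   .   .   .   .   .   .   .   .   .   .   .   .   .   .   .   .   .  10  16   4   .   .   .   .   .   .   .   .   .   .   .
  68     .   .   .   .   .   .   .   .   .   .   .   .   .   .   .   .   .   .   .   .   .   .   .   4  16   9   .   .   .   .   .   .   .   .   .   .   .
  60     .   .   .   .   .   .   .   .   .   .   .   .   .   .   .   .   .   .   .   .   .   .   .   3   7  13   .   .   .   .   .   .   .   .   .   .   .
  52     .   .   .   .
[... 287 characters left out ...]

  36     .   .   .   .   .   .   .   .   .   .   .   .   .   .   .   .   .   .   .   .   .   .   .   .   2   8   4   .   .   .   .   .   .   .   .   .   .
  20     .   .   .   .   1   .   .   .   .   .   .   .   .   .   .   .   .   .   .   .   .   1   .   .   .   .   .   .   .   .   .   .   .   .   .   .   .
  12     .   .   .   .   1   .   .   .   .   .   .   .   .   .   .   .   .   .   .   1   1   1   .   .   .   .   .   .   .   .   .   .   .   .   1   .   .
   4     .   .   .   .   .   .   .   .   .   .   .   .   .   .   .   .   .   .   .   .   8   9   5   3   1   1   2   5   2   2   4   6   3   7   4   3   .
tool stage xy [-0.0001  0.0807] z 0.0386 t 20.5667 f [-0.7 -0.6 -1. ] 0.559 3.0
```

Call:
drive_tool(
  linear=[
    [0.018, 0, 0],
    [0.02, 0, 0],
    [0, 0, 0.01],
    [0, 0, 0.008],
    [-0.006, 0, 0],
    [-0.006, 0, 0],
    [-0.003, 0, 0],
    [0, 0, 0],
  ],
  spin=[0, 0, 0, 0, 0, 0, 0, 0],
  grip=[0.3, 0.3, 0.3, 0.3, 0.3, 0.3, 0.3, 0.3],
  grip_force=4,
)

```text
time_s: 21.28
eef_pos: [0.514, -0.1655, 0.0197]
tool_rot: [[-0.318, 0.948, -0.003], [0.948, 0.318, -0.002], [-0.001, -0.003, -1.0]]
contact_force: [-0.1, 0.6, -1.8]
gripper_width: 0.56
finger_force: 4.0
```

```bash
python3 -c "
from h import *
smap(cams=('side',))"
```

```text
-92 -84 -76 -68 -60 -52 -44 -36 -28 -20 -12  -4   4  12  20  28  36  44  52  60  68  76  84  92 100 108 116 124 132 140 148 156 164 172 180 188 196
 108     .   .   .   .   .   .   .   .   .   .   .   .   .   .   .   .   .   .   .   .   .   .   .   .   1   .   .   .   .   .   .   .   .   .   .   .   .
  92     .   .   .   .   .   .   .   .   .   .   .   .   .   .   .   .   .   .   .   .   .   .   .   .   1   1   .   2   .   .   .   .   .   .   .   .   .
  84     .   .   .   .   .   .   .   .   .   .   .   .   .   .   .   .   .   .   .   .   .   .   .   .   2  11  14   5   .   .   .   .   .   .   .   .   .
  76     .   .   .   .   .   .   .   .   .   .   .   .   .   .   .   .   .   .   .   .   1   6   6   8   5   3  14   8   .   .   .   .   .   .   .   .   .
  68     .   .   .   .   .   .   .   .   .   .   .   .   .   .   .   .   .   .   .   .   3   3   1   .   .   1  15  12   3   .   .   .   .   .   .   .   .
  60     .   .   .   .   .   .   .   .   .   .   .   .   .   .   .   .   .   .   .   .   .   .   .   .   .   3   9  14   1   .   .   .   .   .   .   .   .
  52     .   .   .   .
[... 441 characters left out ...]
.
  28     .   .   .   .   .   .   .   .   .   .   .   .   .   .   .   .   .   .   .   .   .   .   .   .   .   2   .   3  15   7   .   .   .   .   .   .   .
  20     .   .   .   .   .   .   3   6   1   .   .   .   .   .   .   .   .   .   .   .   .   .   .   .   .   .   .   1  13   4   .   .   .   .   .   .   .
  12     .   .   .   .   .  10   5   3   .   .   .   .   .   .   .   .   .   .   .   .   .   .   .   .   .   .   .   .   .   .   .   .   .   .   .   .   .
   4     .   .   .   .   .   .   .   .   .   .   .   .   .   .   .   .   .   .   .   .   .   .   .   .   .   .   1   3   .   .   1   3   4   .   3   3   1
tool stage xy [-0.0007  0.1042] z 0.0197 t 21.2833 f [-0.1  0.6 -1.8] 0.56 4.0
```

Call:
drive_tool(
  linear=[
    [-0.004, 0, -0.003],
    [-0.004, 0, -0.0035],
    [-0.004, 0, -0.002],
    [-0.004, 0, -0.0015],
    [0, 0, 0],
  ],
  spin=[0, 0, 0, 0, 0],
  grip=[0.3, 0.3, 0.3, 0.3, 0.3],
)

```text
time_s: 21.75
eef_pos: [0.5191, -0.1798, 0.0302]
tool_rot: [[-0.32, 0.947, -0.002], [0.947, 0.32, -0.002], [-0.001, -0.003, -1.0]]
contact_force: [-0.4, -0.4, -1.2]
gripper_width: 0.562
finger_force: 4.0
```

```bash
python3 -c "
from h import *
smap(cams=('side',))"
```

```text
-92 -84 -76 -68 -60 -52 -44 -36 -28 -20 -12  -4   4  12  20  28  36  44  52  60  68  76  84  92 100 108 116 124 132 140 148 156 164 172 180 188 196
 100     .   .   .   .   .   .   .   .   .   .   .   .   .   .   .   .   .   .   .   .   .   .   .   .   1   1   .   .   .   .   .   .   .   .   .   .   .
  92     .   .   .   .   .   .   .   .   .   .   .   .   .   .   .   .   .   .   .   .   .   .   3   9  15   6   .   .   .   .   .   .   .   .   .   .   .
  84     .   .   .   .   .   .   .   .   .   .   .   .   .   .   .   .   .   .   .   5   3   6   1   4  12  14   2   .   .   .   .   .   .   .   .   .   .
  76     .   .   .   .   .   .   .   .   .   .   .   .   .   .   .   .   .   .   6   2   .   .   .   2  10  14   5   .   .   .   .   .   .   .   .   .   .
  68     .   .   .   .   .   .   .   .   .   .   .   .   .   .   .   .   .   .   .   .   .   .   .   .   2  16   9   .   .   .   .   .   .   .   .   .   .
  60     .   .   .   .   .   .   .   .   .   .   .   .   .   .   .   .   .   .   .   .   .   .   .   .   5   6  17   4   .   .   .   .   .   .   .   .   .
  52     .   .   .   .
[... 440 characters left out ...]
 .
  28     .   .   .   .   .   .   .   .   .   .   .   .   .   .   .   .   .   .   .   .   .   .   .   1   .   .   4   7   .   .   .   .   .   .   .   .   .
  20     .   .   .   .   .   .   3   .   1   .   .   .   .   .   .   .   .   .   .   .   .   .   .   .   .   .   .   .   .   .   .   .   .   .   .   .   .
  12     .   .   3   .   1   8   1   .   .   .   .   .   .   .   .   .   .   .   .   .   .   1   .   .   .   .   .   .   .   .   .   .   .   .   .   .   .
   4     .   .   .   .   .   .   .   .   .   .   .   .   .   .   .   .   .   .   .   .   .   1   .   3   1   1   2   .   2   .   1   2   5   3   .   6   3
tool stage xy [-0.0003  0.089 ] z 0.0302 t 21.75 f [-0.4 -0.4 -1.2] 0.562 4.0
```

Call:
drive_tool(
  linear=[
    [0.0125, 0, 0],
    [0.0125, 0, 0],
    [0, 0, 0.0095],
    [-0.006, 0, 0],
    [-0.005, 0, 0],
    [-0.0035, 0, -0.003],
    [-0.0045, 0, -0.003],
    [0, 0, 0],
  ],
  spin=[0, 0, 0, 0, 0, 0, 0, 0],
  grip=[0.3, 0.3, 0.3, 0.3, 0.3, 0.3, 0.3, 0.3],
)

```text
time_s: 22.47
eef_pos: [0.5173, -0.1753, 0.0266]
tool_rot: [[-0.318, 0.948, -0.003], [0.948, 0.318, -0.002], [-0.001, -0.003, -1.0]]
contact_force: [0.9, 0.5, -1.9]
gripper_width: 0.559
finger_force: 4.0
```

```bash
python3 -c "
from h import *
smap(cams=('side',))"
```

```text
-92 -84 -76 -68 -60 -52 -44 -36 -28 -20 -12  -4   4  12  20  28  36  44  52  60  68  76  84  92 100 108 116 124 132 140 148 156 164 172 180 188 196
 100     .   .   .   .   .   .   .   .   .   .   .   .   .   .   .   .   .   .   .   .   .   .   .   .   1   .   .   .   .   .   .   .   .   .   .   .   .
  92     .   .   .   .   .   .   .   .   .   .   .   .   .   .   .   .   .   .   .   .   .   .   .   .  12   6   2   .   .   .   .   .   .   .   .   .   .
  84     .   .   .   .   .   .   .   .   .   .   .   .   .   .   .   .   .   .   .   .   .   2   .   9  11  17   6   1   .   .   .   .   .   .   .   .   .
  76     .   .   .   .   .   .   .   .   .   .   .   .   .   .   .   .   .   .   .   .   9   2   .   .   3  15  10   1   .   .   .   .   .   .   .   .   .
  68     .   .   .   .   .   .   .   .   .   .   .   .   .   .   .   .   .   .   .   .   .   .   .   .   2  15  14   6   2   .   .   .   .   .   .   .   .
  60     .   .   .   .   .   .   .   .   .   .   .   .   .   .   .   .   .   .   .   .   .   .   .   .   1   5  12   8   1   .   .   .   .   .   .   .   .
  52     .   .   .   .
[... 442 characters left out ...]

  28     .   .   .   .   .   .   .   .   .   .   .   .   .   .   .   .   .   .   .   .   .   .   .   .   .   1   .   2   4   .   .   .   .   .   .   .   .
  20     .   .   .   .   3   5   .   1   7   1   .   .   .   .   .   .   .   .   .   .   .   .   .   .   .   .   .   .   .   .   .   .   .   .   .   .   .
  12     .   1   6   6   2   .   .   3   .   .   .   .   .   .   .   .   .   .   .   .   .   .   .   .   .   .   .   1   .   .   .   .   .   .   .   .   .
   4     3   .   .   .   .   .   .   .   .   .   .   .   .   .   .   .   .   .   .   .   .   .   1   .   2   2   2   1   3   1   1   2   3   2   3   3   2
tool stage xy [-0.0007  0.0938] z 0.0266 t 22.4667 f [ 0.9  0.5 -1.9] 0.559 4.0
```

Call:
drive_tool(
  linear=[
    [0.003, 0, 0.008],
    [-0.003, 0, 0],
    [-0.003, 0, 0],
    [-0.003, 0, 0],
    [-0.003, 0, 0],
    [0, 0, 0],
  ],
  spin=[0, 0, 0, 0, 0, 0],
  grip=[0.3, 0.3, 0.3, 0.3, 0.3, 0.3],
)

```text
time_s: 23.02
eef_pos: [0.5196, -0.1821, 0.0182]
tool_rot: [[-0.32, 0.947, -0.003], [0.947, 0.32, -0.001], [-0.0, -0.004, -1.0]]
contact_force: [-1.7, 1.1, -1.0]
gripper_width: 0.559
finger_force: 4.0
```

```bash
python3 -c "
from h import *
smap(cams=('side',))"
```

```text
-92 -84 -76 -68 -60 -52 -44 -36 -28 -20 -12  -4   4  12  20  28  36  44  52  60  68  76  84  92 100 108 116 124 132 140 148 156 164 172 180 188 196
 100     .   .   .   .   .   .   .   .   .   .   .   .   .   .   .   .   .   .   .   .   .   .   .   .   .   1   .   .   .   .   .   .   .   .   .   .   .
  92     .   .   .   .   .   .   .   .   .   .   .   .   .   .   .   .   .   .   .   .   .   .   .   .   1   .   .   .   .   .   .   .   .   .   .   .   .
  84     .   .   .   .   .   .   .   .   .   .   .   .   .   .   .   .   .   .   .   .   .   .   .   7  15   5   .   .   .   .   .   .   .   .   .   .   .
  76     .   .   .   .   .   .   .   .   .   .   .   .   .   .   .   .   .   .   .   .   1   8   1   9  14   7   1   .   .   .   .   .   .   .   .   .   .
  68     .   .   .   .   .   .   .   .   .   .   .   .   .   .   .   .   .   .   .   .   3   .   .   2   9  18   5   .   .   .   .   .   .   .   .   .   .
  60     .   .   .   .   .   .   .   .   .   .   .   .   .   .   .   .   .   .   .   .   .   .   .   1   5  10  13   2   .   .   .   .   .   .   .   .   .
  52     .   .   .   .
[... 442 characters left out ...]

  28     .   .   .   .   .   .   .   .   .   .   .   .   .   .   .   .   .   .   .   .   .   .   .   1   1   .   2  13  12   1   .   .   .   .   .   .   .
  20     .   .   .   .   7   7   .   .   4   6   1   .   .   .   .   .   .   .   .   .   .   .   .   .   1   .   1   3   .   .   .   .   .   .   .   .   .
  12     .   .   .   5   4   .   .  10   3   .   .   .   .   .   .   .   .   .   .   .   .   .   .   .   .   .   .   .   .   .   .   .   .   .   .   .   .
   4     .   .   1   .   .   .   .   .   .   .   .   .   .   .   .   .   .   .   .   .   .   .   .   .   .   2   6   2   4   2   2   4   4   3   1   2   1
tool stage xy [-0.0007  0.0867] z 0.0182 t 23.0167 f [-1.7  1.1 -1. ] 0.559 4.0
```

Call:
drive_tool(
  linear=[
    [0.001, 0, 0.005],
    [0.005, 0, 0.002],
    [0.005, 0, 0.002],
    [0.005, 0, 0.002],
    [0, 0, 0.001],
    [0, 0, 0],
    [0, 0, 0],
    [0, 0, 0],
  ],
  spin=[0, 0, 0, 0, 0, 0, 0, 0],
  grip=[0.3, 0.3, 0.3, 0.3, 0.3, 0.3, 0.65, 0.65],
)

```text
time_s: 23.73
eef_pos: [0.5146, -0.1669, 0.0061]
tool_rot: [[-0.321, 0.947, -0.003], [0.947, 0.321, -0.002], [-0.001, -0.003, -1.0]]
contact_force: [0.5, 0.8, -0.7]
gripper_width: 0.636
finger_force: 0.0
```

```bash
python3 -c "
from h import *
smap(cams=('side',))"
```

```text
-92 -84 -76 -68 -60 -52 -44 -36 -28 -20 -12  -4   4  12  20  28  36  44  52  60  68  76  84  92 100 108 116 124 132 140 148 156 164 172 180 188 196
  76     .   .   .   .   .   .   .   .   .   .   .   .   .   .   .   .   .   .   .   .   .   .   .   3   4   3   6   3   7   4   .   .   .   .   .   .   .
  68     .   .   .   .   .   .   .   .   .   .   .   .   .   .   .   .   .   .   .   .   .   .   8   8  10  10   9  11  10   5   1   .   .   .   .   .   .
  60     .   .   .   .   .   .   .   .   .   .   .   .   .   .   .   .   .   .   .   .   .   .   .   2   .   .   .   2  17   3   .   .   .   .   .   .   .
  52     .   .   .   .   .   .   .   .   .   .   .   .   .   .   .   .   .   .   .   .   .   .   .   .   .   .   .   2  16   5   .   .   .   .   .   .   .
  44     .   .   .   .   .   .   .   .   .   .   .   .   .   .   .   .   .   .   .   .   .   .   .   .   .   .   .   .  17   6   1   .   .   .   .   .   .
  36     .   .   .   .   .   .   .   .   .   .   .   .   .   .   .   .   .   .   .   .   .   .   .   .   .   .   .   3  12   6   .   .   .   .   .   .   .
  28     .   .   .   .   .   .   .   .   .   .   .   .   .   .   .   .   .   .   .   .   .   .   .   .   .   .   .   2  12   6   .   .   .   .   .   .   .
  20     .   .   .   .   .   .   .   .   1   5   7   .   .   .   .   .   .   .   1   1   .   .   .   .   .   .   .   .   9  11   .   .   .   .   .   .   .
  12     .   .   .   .   .   .   .   .   8   4   .   .   2   .   2   .   1   1   .   2   .   1   .   .   .   .   .   1  16   9   .   .   .   .   .   .   .
   4     .   .   .   .   .   .   .   .   1   .   .   .   .   .   .   .   .   .   .   .   1   1   1   .   .   .   .   .   7   3   3   2   3   2   5   1   5
tool stage xy [-0.0005  0.1027] z 0.0061 t 23.7333 f [ 0.5  0.8 -0.7] 0.636 0.0
```

Call:
drive_tool(
  linear=[
    [0.0035, 0, -0.0135],
    [0, 0, -0.0135],
    [0, 0, 0],
    [0, 0, 0],
    [0, 0, 0],
    [0, 0, 0],
    [-0.004, 0, -0.002],
    [-0.005, 0, 0],
  ],
  spin=[0, 0, 0, 0, 0, 0, 0, 0],
  grip=[0.64, 0.64, 0.3, 0.3, 0.3, 0.3, 0.3, 0.3],
  grip_force=5,
)

```text
time_s: 24.45
eef_pos: [0.5161, -0.1721, 0.0348]
tool_rot: [[-0.321, 0.947, -0.004], [0.947, 0.321, -0.001], [-0.0, -0.004, -1.0]]
contact_force: [-0.7, 2.4, -0.0]
gripper_width: 0.56
finger_force: 5.0
```

Call:
drive_tool(
  linear=[
    [-0.0055, 0, -0.0015],
    [-0.0055, 0, -0.002],
    [-0.006, 0, -0.0015],
    [-0.006, 0, -0.0005],
    [-0.006, 0, 0],
    [-0.006, 0, 0],
    [0, 0, 0],
  ],
  spin=[0, 0, 0, 0, 0, 0, 0],
  grip=[0.3, 0.3, 0.3, 0.3, 0.3, 0.3, 0.3],
)

```text
time_s: 25.03
eef_pos: [0.528, -0.2068, 0.0405]
tool_rot: [[-0.319, 0.948, -0.003], [0.948, 0.319, -0.002], [-0.001, -0.003, -1.0]]
contact_force: [-0.1, -0.5, -1.2]
gripper_width: 0.556
finger_force: 5.0
```

```bash
python3 -c "
from h import *
smap(cams=('side',))"
```

```text
-92 -84 -76 -68 -60 -52 -44 -36 -28 -20 -12  -4   4  12  20  28  36  44  52  60  68  76  84  92 100 108 116 124 132 140 148 156 164 172 180 188 196
 100     .   .   .   .   .   .   .   .   .   .   .   .   .   .   .   .   .   .   .   1   1   .   .   .   .   .   .   .   .   .   .   .   .   .   .   .   .
  92     .   .   .   .   .   .   .   .   .   .   .   .   .   .   .   .   .   .   .   .   1   1  10   3   1   .   .   .   .   .   .   .   .   .   .   .   .
  84     .   .   .   .   .   .   .   .   .   .   .   .   .   .   .   .   .   .   .   .   1   6  13  15   3   .   .   .   .   .   .   .   .   .   .   .   .
  76     .   .   .   .   .   .   .   .   .   .   .   .   .   .   .   .   .   .   .   .   1   1   4  17   8   2   .   .   .   .   .   .   .   .   .   .   .
  68     .   .   .   .   .   .   .   .   .   .   .   .   .   .   .   .   .   .   .   .   1   1   .   8  15   7   2   .   .   .   .   .   .   .   .   .   .
  60     .   .   .   .   .   .   .   .   .   .   .   .   .   .   .   .   .   .   .   .   1   1   .   2  14   9   7   .   .   .   .   .   .   .   .   .   .
  52     .   .   .   .
[... 442 characters left out ...]

  28     .   .   .   .   .   .   .   .   .   .   .   .   .   .   .   .   .   .   .   .   .   .   .   .   .   .   3   .   .   .   .   .   .   .   .   .   .
  20     .   .   .   2   4   5   4   7   1   .   .   .   .   .   .   .   1   .   .   1   1   1   .   .   .   .   .   .   .   .   .   .   .   .   .   .   .
  12     1   .   2   9   5   7   4   1   .   .   .   .   .   .   .   .   1   1   .   .   .   1   2   1   .   .   .   .   .   .   .   .   1   .   .   .   .
   4     1   .   .   .   .   .   .   .   .   .   .   .   .   .   .   .   .   .   .   .   .   1   4   3   .   3   3   1   .   1   1   3   2   3   2   4   2
tool stage xy [-0.0006  0.0606] z 0.0405 t 25.0333 f [-0.1 -0.5 -1.2] 0.556 5.0
```

Call:
drive_tool(
  linear=[
    [-0.005, 0, 0],
    [-0.005, 0, 0.001],
    [-0.005, 0, 0.003],
    [-0.005, 0, 0.004],
    [-0.005, 0, 0.004],
    [0, 0, 0],
  ],
  spin=[0, 0, 0, 0, 0, 0],
  grip=[0.3, 0.3, 0.3, 0.3, 0.3, 0.3],
)

```text
time_s: 25.58
eef_pos: [0.5358, -0.2302, 0.0278]
tool_rot: [[-0.319, 0.948, -0.003], [0.948, 0.319, -0.002], [-0.001, -0.004, -1.0]]
contact_force: [-1.1, 0.5, -1.2]
gripper_width: 0.56
finger_force: 5.0
```

```bash
python3 -c "
from h import *
smap(cams=('side',))"
```

```text
-92 -84 -76 -68 -60 -52 -44 -36 -28 -20 -12  -4   4  12  20  28  36  44  52  60  68  76  84  92 100 108 116 124 132 140 148 156 164 172 180 188 196
  92     .   .   .   .   .   .   .   .   .   .   .   .   .   .   .   .   1   1   2   .   .   .   .   .   .   .   .   .   .   .   .   .   .   .   .   .   .
  84     .   .   .   .   .   .   .   .   .   .   .   .   .   .   .   .   3  13  15   9   3   2   .   .   .   .   .   .   .   .   .   .   .   .   .   .   .
  76     .   .   .   .   .   .   .   .   .   .   .   .   .   .   .   .   .   3   6  13  14   9   2   1   .   1   .   .   .   .   .   .   .   .   .   .   .
  68     .   .   .   .   .   .   .   .   .   .   .   .   .   .   .   .   .   1   .   .   9  11  18  13   6   3   1   .   .   .   .   .   .   .   .   .   .
  60     .   .   .   .   .   .   .   .   .   .   .   .   .   .   .   .   1   1   1   .   .   1   3   9  14  13   1   .   .   .   .   .   .   .   .   .   .
  52     .   .   .   .   .   .   .   .   .   .   .   .   .   .   .   .   .   1   .   .   .   .   1   .   2   2   .   .   .   .   .   .   .   .   .   .   .
  44     .   .   .   .
[... 286 characters left out ...]
.
  28     .   .   .   .   .   .   .   .   .   .   .   .   .   .   .   .   .   .   .   .   7   .   1   2   .   .   .   .   .   .   .   .   .   .   .   .   .
  20     .   .   .   .   .   .   .   .   .   .   .   .   .   .   .   1   1   1   1  10   8  16   6   4   1   .   .   .   .   .   .   .   .   .   .   .   .
  12     .   .   3   .   .   .   .   .   .   .   .   .   .   .   .   .   .   .   .   2   3   7  15   3   .   .   .   .   .   .   .   .   .   .   .   .   .
   4     1   .   .   .   .   .   .   .   .   .   .   .   .   .   .   .   .   .   .   .   .   3   4   1   4   7   2   3   1   2   2   3   2   6   1   2   2
tool stage xy [-0.0007  0.0359] z 0.0278 t 25.5833 f [-1.1  0.5 -1.2] 0.56 5.0
```

Call:
drive_tool(
  linear=[
    [-0.002, 0, 0.003],
    [-0.002, 0, 0.004],
    [0, 0, 0.004],
    [0, 0, 0],
    [0, 0, 0],
    [0, 0, 0],
    [0, 0, 0],
  ],
  spin=[0, 0, 0, 0, 0, 0, 0],
  grip=[0.3, 0.3, 0.3, 0.3, 0.65, 0.65, 0.65],
)

```text
time_s: 26.22
eef_pos: [0.5367, -0.2322, 0.0177]
tool_rot: [[-0.321, 0.947, -0.003], [0.947, 0.321, -0.001], [-0.0, -0.004, -1.0]]
contact_force: [0.2, 0.7, 0.1]
gripper_width: 0.646
finger_force: 0.0
```

```bash
python3 -c "
from h import *
smap(cams=('side',))"
```

```text
-92 -84 -76 -68 -60 -52 -44 -36 -28 -20 -12  -4   4  12  20  28  36  44  52  60  68  76  84  92 100 108 116 124 132 140 148 156 164 172 180 188 196
  76     .   .   .   .   .   .   .   .   .   .   .   .   .   .   .   .   .   1   1   .   1   1   1   .   1   .   .   .   .   .   .   .   .   .   .   .   .
  68     .   .   .   .   .   .   .   .   .   .   .   .   .   .   4   9  12  14  11  10  10  15  13   8   2   .   .   .   .   .   .   .   .   .   .   .   .
  60     .   .   .   .   .   .   .   .   .   .   .   .   .   .   2   .   1   2   3   1   1   2   3   1   2   .   .   .   .   .   .   .   .   .   .   .   .
  52     .   .   .   .   .   .   .   .   .   .   .   .   .   .   .   .   .   .   .   .   .   .   .   4   .   .   .   .   .   .   .   .   .   .   .   .   .
  44     .   .   .   .   .   .   .   .   .   .   .   .   .   .   .   .   .   .   .   .   .   .   .   1   1   .   .   .   .   .   .   .   .   .   .   .   .
  36     .   .   .   .   .   .   .   .   .   .   .   .   .   .   .   .   .   .   .   .   .   .   1   1   2   .   .   .   .   .   .   .   .   .   .   .   .
  28     .   .   .   .   .   .   .   .   .   .   .   .   .   .   .   1   .   .   .   .   2   .   .   5   .   .   .   .   .   .   .   .   .   .   .   .   .
  20     .   .   .   1   3   .   1   .   .   .   .   .   .   .   2  14   7  10   8  12   6   9   7  11   .   .   .   .   .   .   .   .   .   .   .   .   .
  12     .   .   2  10   1   .   1   2   .   1   1   1   1   .   1   3   2   3   5   3   7   4   5   .   .   .   .   .   .   1   .   .   .   .   .   .   .
   4     1   .   .   .   .   .   .   .   .   .   .   .   .   .   .   .   .   .   .   .   .   2   5   3   2   2   4   3   5   4   2   3   1   5   1   7   4
tool stage xy [-0.0005  0.0337] z 0.0177 t 26.2167 f [0.2 0.7 0.1] 0.646 0.0
```

Call:
drive_tool(
  linear=[
    [0.017, 0, -0.02],
    [0.017, 0, 0],
    [0.016, 0, 0],
    [0, 0, 0],
    [0, 0, 0],
    [0, 0, 0],
    [0, 0, 0],
    [0, 0, 0],
  ],
  spin=[0, 0, 0, 0, 0, 0, 0, 0],
  grip=[0.65, 0.65, 0.65, 0.65, 0.3, 0.3, 0.3, 0.3],
  grip_force=3,
)

```text
time_s: 26.93
eef_pos: [0.5211, -0.1859, 0.0376]
tool_rot: [[-0.32, 0.948, -0.003], [0.948, 0.32, -0.002], [-0.001, -0.003, -1.0]]
contact_force: [-0.6, -0.1, 3.4]
gripper_width: 0.561
finger_force: 3.0
```

Call:
drive_tool(
  linear=[
    [-0.0065, 0, -0.007],
    [-0.0065, 0, -0.007],
    [-0.008, 0, -0.0055],
    [-0.008, 0, -0.0055],
    [0, 0, 0],
  ],
  spin=[0, 0, 0, 0, 0],
  grip=[0.3, 0.3, 0.3, 0.3, 0.3],
)

```text
time_s: 27.35
eef_pos: [0.5307, -0.215, 0.0629]
tool_rot: [[-0.318, 0.948, -0.002], [0.948, 0.318, -0.002], [-0.002, -0.003, -1.0]]
contact_force: [0.2, 0.2, -1.3]
gripper_width: 0.558
finger_force: 3.0
```

```bash
python3 -c "
from h import *
smap(cams=('side',))"
```

```text
-92 -84 -76 -68 -60 -52 -44 -36 -28 -20 -12  -4   4  12  20  28  36  44  52  60  68  76  84  92 100 108 116 124 132 140 148 156 164 172 180 188 196
 132     .   .   .   .   .   .   .   .   .   .   .   .   .   .   .   .   .   .   .   .   .   1   .   .   .   .   .   .   .   .   .   .   .   .   .   .   .
 124     .   .   .   .   .   .   .   .   .   .   .   .   .   .   .   .   .   .   1   .   .   .   .   .   .   .   .   .   .   .   .   .   .   .   .   .   .
 116     .   .   .   .   .   .   .   .   .   .   .   .   .   .   .   .   .   .   .   1   1   .   .   .   .   .   .   .   .   .   .   .   .   .   .   .   .
 108     .   .   .   .   .   .   .   .   .   .   .   .   .   .   .   .   .   .   .   1   1   .   .   .   .   .   .   .   .   .   .   .   .   .   .   .   .
 100     .   .   .   .   .   .   .   .   .   .   .   .   .   .   .   .   .   .   .   2   .   .   .   .   .   .   .   .   .   .   .   .   .   .   .   .   .
  92     .   .   .   .   .   .   .   .   .   .   .   .   .   .   .   .   .   1   5   9   2   .   .   .   .   .   .   .   .   .   .   .   .   .   .   .   .
  84     .   .   .   .
[... 1060 characters left out ...]
 .
  28     .   .   .   .   .   .   .   .   .   .   .   1   6  10   6   2   9   .   .   .   .   .   .   .   .   .   .   .   .   .   .   .   .   .   .   .   .
  20     .   .   .   .   .   .   .   .   .   .   .   1   5   8   4   1   5   6   3   5   8   6   1   .   .   .   .   .   .   .   .   .   .   .   .   .   .
  12     .   .   .   .   .   .   .   .   .   .   .   .   1   .   .   3   7  10  11   7  12  14   3   .   .   .   .   .   .   .   1   .   1   .   1   .   .
   4     .   .   .   .   .   .   .   .   .   .   .   .   .   .   .   .   1   .   .   .   4  10   5   2   1   5   2   5   3   1   1   2   3   4   5   1   6
tool stage xy [-0.0006  0.0519] z 0.0629 t 27.35 f [ 0.2  0.2 -1.3] 0.558 3.0
```

Call:
drive_tool(
  linear=[
    [-0.008, 0, -0.003],
    [-0.008, 0, -0.003],
    [-0.0065, 0, -0.0005],
    [-0.0065, 0, 0],
    [-0.0065, 0, 0],
    [0, 0, 0],
  ],
  spin=[0, 0, 0, 0, 0, 0],
  grip=[0.3, 0.3, 0.3, 0.3, 0.3, 0.3],
)

```text
time_s: 27.9
eef_pos: [0.542, -0.2482, 0.0691]
tool_rot: [[-0.319, 0.948, -0.003], [0.948, 0.319, -0.002], [-0.001, -0.003, -1.0]]
contact_force: [-1.6, -1.6, 2.1]
gripper_width: 0.555
finger_force: 3.0
```

```bash
python3 -c "
from h import *
smap(cams=('side',))"
```

```text
-92 -84 -76 -68 -60 -52 -44 -36 -28 -20 -12  -4   4  12  20  28  36  44  52  60  68  76  84  92 100 108 116 124 132 140 148 156 164 172 180 188 196
 132     .   .   .   .   .   .   .   .   .   .   .   .   .   .   .   1   1   .   .   .   .   .   .   .   .   .   .   .   .   .   .   .   .   .   .   .   .
 124     .   .   .   .   .   .   .   .   .   .   .   .   .   2   1   .   2   .   .   .   .   .   .   .   .   .   .   .   .   .   .   .   .   .   .   .   .
 116     .   .   .   .   .   .   .   .   .   .   .   .   .   .   .   2   .   .   .   .   .   .   .   .   .   .   .   .   .   .   .   .   .   .   .   .   .
 108     .   .   .   .   .   .   .   .   .   .   .   .   .   .   1   5   .   .   .   .   .   .   .   .   .   .   .   .   .   .   .   .   .   .   .   .   .
 100     .   .   .   .   .   .   .   .   .   .   .   .   .   6   5   4   .   .   .   .   .   .   .   .   .   .   .   .   .   .   .   .   .   .   .   .   .
  92     .   .   .   .   .   .   .   .   .   .   .   .   1   9   2   3   4   .   .   .   .   .   .   .   .   .   .   .   .   .   .   .   .   .   .   .   .
  84     .   .   .   .
[... 1059 characters left out ...]
  .
  28     .   .   .   .   .   .   .   .   .   .   .   .   .   .   4   7   .   .   .   .   .   .   .   .   .   .   .   .   .   .   .   .   .   .   .   .   .
  20     .   .   .   .   .   .   1   .   .   .   1   .   .   3  10   8   6  11   7   6   9   7   1   .   .   .   .   .   .   .   .   .   .   .   .   .   .
  12     .   .   .   .   1   .   1   1   1   1   1   .   1   7   3   8   9   6  10   3  10  20   1   1   .   .   .   .   .   .   .   .   .   .   .   .   .
   4     .   .   .   .   .   .   .   .   .   .   .   .   .   .   .   .   .   .   .   .   3   7   2   1   4   2   3   3   4   .   4   1   3   6   .   1   3
tool stage xy [-0.0006  0.0169] z 0.0691 t 27.9 f [-1.6 -1.6  2.1] 0.555 3.0
```

Call:
drive_tool(
  linear=[
    [-0.0075, 0, 0.001],
    [-0.0075, 0, 0.001],
    [-0.0075, 0, 0.0015],
    [-0.0065, 0, 0.003],
    [-0.0065, 0, 0.003],
    [-0.006, 0, 0.0035],
    [0, 0, 0.001],
    [0, 0, 0],
  ],
  spin=[0, 0, 0, 0, 0, 0, 0, 0],
  grip=[0.3, 0.3, 0.3, 0.3, 0.3, 0.3, 0.3, 0.3],
)

```text
time_s: 28.62
eef_pos: [0.5551, -0.286, 0.0547]
tool_rot: [[-0.32, 0.947, -0.003], [0.947, 0.32, -0.001], [-0.0, -0.003, -1.0]]
contact_force: [-0.6, -0.7, -2.0]
gripper_width: 0.56
finger_force: 3.0
```

```bash
python3 -c "
from h import *
smap(cams=('side',))"
```

```text
-92 -84 -76 -68 -60 -52 -44 -36 -28 -20 -12  -4   4  12  20  28  36  44  52  60  68  76  84  92 100 108 116 124 132 140 148 156 164 172 180 188 196
 124     .   .   .   .   .   .   .   .   .   .   .   1   .   .   .   .   .   .   .   .   .   .   .   .   .   .   .   .   .   .   .   .   .   .   .   .   .
  92     .   .   .   .   .   .   .   .   2   .   1   1   .   .   .   1   .   .   .   .   .   .   .   .   .   .   .   .   .   .   .   .   .   .   .   .   .
  84     .   .   .   .   .   .   1   6  10   1   2   2   2  10   8   .   .   .   .   .   .   .   .   .   .   .   .   .   .   .   .   .   .   .   .   .   .
  76     .   .   .   .   .   .   .  10   9   .   1   .   .  11  10   1   .   .   .   .   .   .   .   .   .   .   .   .   .   .   .   .   .   .   .   .   .
  68     .   .   .   .   .   .   1  11   5   1   .   .   1  10   7   1   .   .   .   .   .   .   .   .   .   .   .   .   .   .   .   .   .   .   .   .   .
  60     .   .   .   .   .   .   2  10   2   1   1   .   .  10  10   .   .   .   .   .   .   .   .   .   .   .   .   .   .   .   .   .   .   .   .   .   .
  52     .   .   .   .
[... 441 characters left out ...]
.
  28     .   .   .   .   .   1   .   .   .   .   .   .   1  12   5   2   .   .   .   .   .   .   .   .   .   .   .   .   .   .   .   .   .   .   .   .   .
  20     .   .   .   .   1   1   2   .   .   .   1   .   2   9  14   7   9   4   4   6   5   7   1   .   .   .   .   .   .   .   .   .   .   .   .   .   .
  12     .   .   .   .   .   .   .   1   1   .   1   .   3   2  12   6   8  13   9   9  14  11   2   .   .   1   .   .   .   .   .   .   .   .   .   .   .
   4     .   .   .   .   .   .   .   .   .   .   .   .   .   .   .   .   .   .   .   .   3  12   4   4   2   5   3   3   2   5   1   2   4   3   3   4   2
tool stage xy [-0.0004 -0.0231] z 0.0547 t 28.6167 f [-0.6 -0.7 -2. ] 0.56 3.0
```

Call:
drive_tool(
  linear=[
    [0, 0, 0],
    [0, 0, 0],
    [0, 0, -0.005],
    [0.005, 0, 0],
    [0.0045, 0, 0],
    [0, 0, 0.003],
    [0, 0, 0.0015],
    [0, 0, 0],
  ],
  spin=[0, 0, 0, 0, 0, 0, 0, 0],
  grip=[0.3, 0.3, 0.3, 0.3, 0.3, 0.3, 0.3, 0.3],
  grip_force=12,
)

```text
time_s: 29.33
eef_pos: [0.5516, -0.2765, 0.0553]
tool_rot: [[-0.321, 0.947, -0.004], [0.947, 0.321, -0.002], [-0.0, -0.004, -1.0]]
contact_force: [-0.2, -0.3, -1.5]
gripper_width: 0.56
finger_force: 12.0
```

Call:
drive_tool(
  linear=[
    [0, 0, 0],
    [0, 0, 0],
    [0, 0, 0],
    [0, 0, 0],
    [0, 0, -0.015],
    [0, 0, -0.03],
    [0, 0, -0.04],
    [0, 0, -0.04],
  ],
  spin=[0, 0, 0, 0, 0, 0, 0, 0],
  grip=[0.56, 0.65, 0.7, 0.7, 0.7, 0.7, 0.7, 0.7],
  grip_force=3,
)

```text
time_s: 30.0
eef_pos: [0.5518, -0.2757, 0.1827]
tool_rot: [[-0.322, 0.947, -0.004], [0.947, 0.322, -0.0], [0.001, -0.004, -1.0]]
contact_force: [1.1, -0.1, -0.8]
gripper_width: 0.701
finger_force: 0.0
```

Call:
drive_tool(
  linear=[
    [0.04, 0, -0.01],
    [0.04, 0, 0],
    [0.04, 0, 0],
    [0.04, 0, 0],
    [0.04, 0, 0],
    [0, 0, 0],
  ],
  spin=[0, 0, 0, 0, 0, 0],
  grip=[0.7, 0.7, 0.7, 0.7, 0.7, 0.7],
)

```text
time_s: 30.5
eef_pos: [0.4861, -0.0799, 0.1928]
tool_rot: [[-0.329, 0.944, -0.001], [0.944, 0.329, -0.001], [-0.0, -0.002, -1.0]]
contact_force: [-0.5, 0.4, 0.2]
gripper_width: 0.701
finger_force: 0.0
```

```bash
python3 - <<'E'
from h import *
_,dt=shot('top','t9'); _,ds=shot('side','s9')
for cam,d in(('top',dt),('side',ds)):
    P=cloud(cam,d,np.ones(d.shape,bool)); Q=near(P,C,.06,.078,.095); q=(Q[:,:2]-C)@R
    if len(Q)>5: print(cam,len(Q),rect(Q),'stage frame',rect(q),Q[:,2].max().round(3))
    S=near(P,C,.13,.009,.02); print('stage',rect(S)) if len(S) else 0
    W=near(P,(.535,.36),.06,.042,.06); print('weight',len(W),rect(W) if len(W)>5 else '')
    print([(round(r['confidence'],2),np.round(r['point'],3).tolist()) for r in manip.spot_point('pot',cam)])
a=cv2.resize(cv2.imread('pics/t9.png')[100:260,110:410],None,fx=1.8,fy=1.8,interpolation=cv2.INTER_CUBIC)
b=cv2.resize(cv2.imread('pics/s9.png')[130:290,175:310],None,fx=1.8,fy=1.8,interpolation=cv2.INTER_CUBIC)
cv2.imwrite('pics/f9.png',np.hstack([a,b]))
E
```

```text
top 10 (array([ 0.5758, -0.2817]), array([0.016, 0.005]), 51.2) stage frame (array([ 0.0206, -0.0257]), array([0.016, 0.005]), 32.5) 0.09
stage (array([ 0.5407, -0.2448]), array([0.142, 0.308]), 43.1)
weight 314 (array([0.5382, 0.3531]), array([0.041, 0.079]), 4.8)
[]
side 58 (array([ 0.548 , -0.2636]), array([0.05 , 0.066]), 17.9) stage frame (array([0.0001, 0.0004]), array([0.066, 0.05 ]), 89.2) 0.089
stage (array([ 0.5009, -0.2584]), array([0.23 , 0.199]), 18.8)
weight 265 (array([0.5332, 0.358 ]), array([0.042, 0.085]), 4.2)
[(0.49, [0.55, -0.262, 0.088])]
```

View pics/f9.png

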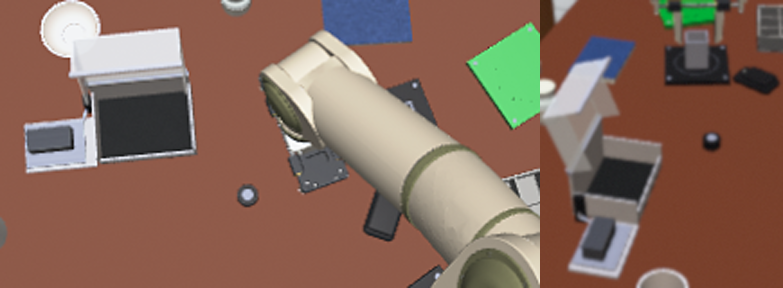

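Call:
drive_tool(
  linear=[
    [0.03, 0.014, 0],
    [0.03, 0.014, 0],
    [0.03, 0.014, 0],
    [0.03, 0.013, 0],
    [0, 0, 0],
  ],
  spin=[0, 0, 0, 0, 0],
  grip=[0.7, 0.7, 0.7, 0.7, 0.7],
)

```text
time_s: 31.12
eef_pos: [0.5032, 0.05, 0.1914]
tool_rot: [[-0.325, 0.946, -0.001], [0.946, 0.325, 0.003], [0.003, 0.0, -1.0]]
contact_force: [-0.4, 1.1, -0.2]
gripper_width: 0.699
finger_force: 0.0
```

```bash
python3 - <<'E'
from h import *
_,d=shot('top','t10'); P=cloud('top',d,np.ones(d.shape,bool)); Q=near(P,C,.06,.07,.1); q=(Q[:,:2]-C)@R
print(len(Q),rect(Q),'stage frame',rect(q)); print([(round(r['confidence'],2),np.round(r['point'],3).tolist()) for r in manip.spot_point('pot','top')])
for n in('mouse','puck','jar','notebook'): print(n,[(round(r['confidence'],2),np.round(r['point'],3).tolist()) for r in manip.spot_point(n,'top')][:1])
cv2.imwrite('pics/f10.png',cv2.resize(cv2.imread('pics/t10.png')[125:235,280:400],None,fx=4,fy=4,interpolation=cv2.INTER_CUBIC))
E
```

```text
74 (array([ 0.5512, -0.2671]), array([0.052, 0.049]), 19.4) stage frame (array([ 0.002 , -0.0039]), array([0.052, 0.049]), 0.7)
[(0.58, [0.551, -0.265, 0.083])]
mouse []
puck [(0.59, [0.743, 0.323, -0.001])]
jar [(0.66, [0.798, 0.019, -0.001])]
notebook [(0.74, [0.766, -0.224, -0.002])]
```

View pics/f10.png

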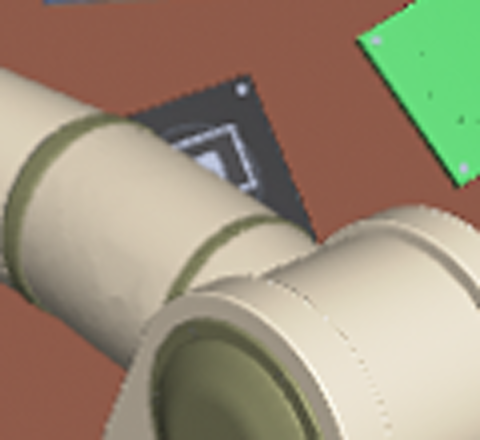

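```bash
python3 -c "
from cell import manip
print(manip.job_done())"
```

```text
the job is handed in; nothing more can be done
None
```

I handed the job in at about 31 s of the 64 s allowed: the weight is on the pedal holding the flap open, and the pot stands mouth-up on the smaller black stage plate, about 4 mm from its middle in the last picture.

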